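# Rehang the faceplate and fold the emptied hook

## Task

Move the lathe faceplate over to the other hook on the tool board: first swing that folded hook's arm down and press it firmly onto its stop, then hang the faceplate on it behind the upturned nose. Last, fold the emptied hook's arm back up flat so that nothing snags on it. Do not force the hooks or drop the plate, and leave the other things on the bench alone.

Things in the scene. Friction and masses are not known exactly. Their poses are not given: they have to be found in the camera images.
- hook_a: Hook that carries the faceplate at the start: red steel bracket (plate 34 x 142 mm) on the front of an upright plywood tool board 265 mm high. Origin on the plate's back at hinge height, 165 mm above the bench; -x points straight out of the board, y along it, z up. The hinge pin runs along y through (-30, 0, 0) mm. A ledge under the arm reaches x = -62 mm, its underside at z = -31 mm.
- hook_b: The other hook, 156 to 204 mm along the same board, left or right: same make, frame and sizes; starts empty and folded up (a spanner and a calliper hang flat on the board ends). Below the open arm a levelling screw on the ledge, 25 mm out from the hinge, is its stop. How high the screw is set cannot be read here: it stops the arm anywhere from 12 degrees above level to 4 below.
- hook_a_arm: Steel arm of hook_a. Origin on the hinge pin, its z axis runs along the arm: a bar 10 mm thick (x), 9 mm wide (y), 90 mm long, with a nose at its end, z = 80 to 90 mm, rising 14 mm above the bar on its +x side (up when open, towards the board when folded). Open about level at the start. Folded flat = z axis upright, nose on a rubber buffer; it stays where left.
- hook_b_arm: Steel arm of hook_b, as hook_a_arm; starts folded up, at most 8 degrees off the buffer. The hinge is stiff: some 3 N at the nose turns it and empty it stays where left, but unseated it would drop under the plate. Seated: about 12 N down on the nose meets no more give. Over 25 N bends it. It can be pinched across its 9 mm width but turns and slips between the pads.
- faceplate: Cast faceplate of a wood lathe, about 0.6 kg: flange 110 mm across, 8 mm thick, bore 34 mm through, and a hub 52 mm across, 14 mm long, on the board side. Origin on the bore's axis in mid-flange; x is that axis, hub towards +x, z up. It hangs with the top of its bore on the arm, flange parallel to the board, about 92 mm out from the bracket's origin; flange rim 55 mm from the axis.
- glue: Bystander: yellow glue bottle with red cap, 60 mm across, 150 mm tall, standing; origin under its middle.
- bowl: Bystander: pale turned wooden bowl, 150 mm across, 55 mm tall; origin under its middle.
- chuck: Bystander: dark steel four-jaw lathe chuck, 94 mm across, 60 mm tall, jaws up; origin under its middle.
- gouge: Bystander: turning gouge, 430 mm long, dark wooden handle to -x and steel shaft to +x, lying; 34 mm tall; origin under its middle.
- chuck_key: Bystander: steel T-handled chuck key, 110 x 90 mm, 16 mm tall, lying; origin under its middle.
- small_plate: Bystander: a smaller faceplate, 76 mm across, 22 mm tall, lying on the bench, hub up; origin under its middle.
- mallet: Bystander: wooden mallet, 260 mm long along x, lying, head 26 mm tall; origin under its middle.

How it is judged:
On the way, in this order (a step that is already met when the one before it is completed fails the run):
1. the folded arm has been swung open and pressed onto its stop (angle between hook_b_arm's own z axis and vertical above 1.3 rad and contact force between hook_b_arm and hook_b above 24 N), for 0.2 s.
2. the faceplate hangs on it, let go (contact force between faceplate and hook_b above 3 N and contact force between faceplate and the fingers below 0.1 N and linear speed of faceplate below 0.05 m/s), for 0.2 s.
3. the emptied arm is folded flat (angle between hook_a_arm's own z axis and vertical below 0.05 rad), for 0.2 s.
At the end, for the whole second after the job is handed in: The faceplate hangs at rest and let go on the other hook's open arm (arm within 15 degrees of level), its flange 50 to 108 mm out from the bracket, behind the nose; the emptied hook's arm is folded up within 3 degrees of upright (contact force between faceplate and hook_b above 3 N and linear speed of faceplate below 0.02 m/s and x of faceplate in the frame of hook_b between -0.108 and -0.05 m and angle between hook_b_arm's own z axis and vertical above 1.3 rad and angle between hook_a_arm's own z axis and vertical below 0.05 rad); the robot touches nothing.
It fails at once if an arm is forced against its stop (contact force between hook_a_arm and hook_a above 80 N or contact force between hook_b_arm and hook_b above 80 N).
It fails at once if the folded arm is slammed or forced against its buffer (angle between hook_a_arm's own z axis and vertical below 0.3 rad and contact force between hook_a_arm and hook_a above 40 N).
It fails at once if the faceplate is dropped or jammed onto the hook (contact force between faceplate and hook_b above 60 N).
It fails at once if the faceplate falls (height (world z) of faceplate below 0.09 m).
It fails at once if a bystander on the bench is shifted more than 25 mm (distance of any of glue, bowl, chuck, gouge, chuck_key, small_plate, mallet from where it was at the start of the episode above 0.025 m).
It also fails if it takes over 72 s, if anything falls off the work surface, if the arm or the gripper's body presses on something with over 40 N, if the wrist force passes 120 N, or if a joint passes its speed limit or range.

## Robot

A 7-joint arm with a two-finger parallel gripper is mounted at the origin on the work surface. World frame = base frame: x ahead of the robot, y to its left, z up, the work surface at z = 0. Lengths are in m, angles in rad, forces in N, time in s.
With the tool pointing down it reaches from about 0.4 to 0.85 m from the base axis. Payload 6.9 kg.
Tool frame: the origin (TCP) lies at the very end of the fingers, on their centre line; the grasp point (between the pads) lies 19 mm behind it; z points along the fingers, y is the direction in which the jaws open and shut (so a half turn about z gives the same grasp; the last joint's range is limited). The gripper opens to 85 mm and grips with 20 to 120 N. Pads are 22 mm wide; open, the fingers measure 114 mm over their backs; the gripper's body (76 mm by 85 mm) begins 54 mm behind the grasp point. The pads swing forward as they close: fully open they stand 13 mm farther back than shut.
Start: joints at [-1.149, 0.507, -0.238, 1.5, 0.126, 1.149, -0.155], TCP at [0.195, 0.594, 0.208] pointing down, gripper open.
Joint ranges: [-3.08, 3.08], [-0.24, 2.05], [-1.43, 1.35], [0, 2.5], [-1.52, 4.66], [0.17, 1.96], [-2.89, 2.89]. Speed limits (rad/s): [2.39, 2.39, 3.14, 3.14, 3.14, 3.14, 3.14].

## Interface

Orientations are given as a rotation vector (axis times angle).
In Python, from rig import get_obs, read_camera, job_done, cut_out, spot_point gives the robot as it stands.
- The arm moves only by the tool arm_command, never from a script. Its arguments are lists of equal length, an entry for each row: "xyz": the shift along the tool's x, y, z in mm, a list of three; "spin": the turn about the tool's z in degrees. A call has 1 to 20 rows; each row is the pose to reach, as a shift and turn from the pose measured when the call began, along the tool's axes at that moment; what a row does not reach only later rows make up. A row lasts 1/12 s, in which the tool goes at most 41.7 mm and 7.16 degrees, less where a joint would pass 70% of its speed; a pose out of reach is approached as far as the arm can. A call with a gripper value outside its range is refused whole. "gripper" is the opening, from 0 (shut) to 1 (fully open), set as the call begins (left out, the last holds). The fingers move at their own pace and stop on an object; the grip force is fixed at half the most. Time passes only in rows, so rows that repeat a pose let the fingers close. It gives the time, the measured TCP pose, the force and the opening at its end, in the units of the state.
- get_obs(): the state, without advancing time (a new reading comes with each control period).
- read_camera(name): name is "side" or "top"; returns a dict with "pixels" (384x512x3 uint8, red, green, blue), "depth" (384x512 float32, m along the optical axis (not along the pixel's ray), 0 where there is no reading), "mtx" (3x3 intrinsics, pixels), "rvec" (rotation vector, rad) and "tvec" (3), from world to camera coordinates, as OpenCV has them. Camera axes: x right, y down, z forward; pixel columns grow to the right and rows downward; lengths in m; the calibration is good to about 2 mm. A picture is of the moment at which its call begins.
- job_done(): hands the job in, once; it reports no verdict.
Trained networks look in the newest picture that a camera, given by its name, has taken for a name from the list of things; names that differ only in an ending like _2 or _b are one class to them, and where a whole thing is asked for, a point or a joint stands for the part that bears it (a point fixed in the world has none). Each returns a list of dicts, best first, with "conf" (0 to 1); they miss things now and then, are a little off and sometimes report something else, mostly with a low value. They report only what shows in the picture. A call takes as long as a camera call.
- cut_out(camera, name): "pixels" (384x512 bool, what is visible of it) and "box" ([left, top, right, bottom] in pixels, round what is visible of it).
- spot_point(camera, name): "at" ([column, row] in pixels: a listed point, or the origin of a listed thing).
The state is a dict: "time_s": time; "qpos": joint angles; "qd": joint speeds; "tau": joint torques, N m; "position": TCP position; "ee_rot": TCP orientation; "wrist_force": force on the tool from outside, world axes, zero at the start; "ft_torque": the same for the moment, N m; "finger_gap": finger opening in m.
Only numpy, scipy, OpenCV 4.12 (cv2) and the standard library are available. Lean on these libraries where they do the work, as an engineer would, in place of code of your own. Each camera call takes 0.05 s, during which the arm holds its last target. There are 200 camera calls.

## Working session

There is one attempt and no reset: what is moved stays moved. The work goes in short steps, Python scripts to look and compute and a tool call to move; the robot and the scene stay as the last step left them, time stands still between calls to the robot, and variables do not carry over. Pictures are saved under pics/ and viewed, about 8 in all and at most 12, crops included, and the job is handed in when it is done.

Besides the shell and the picture viewer there is one more tool, called after "Request:" as a command line: name --pt "numbers of a row" for each row, then --argument value for the rest. arm_command: Moves the arm, as the interface text tells. Its arguments: {"type":"object","properties":{"xyz":{"type":"array"},"spin":{"type":"array"},"gripper":{"type":"number"}},"required":["xyz","spin"]}

```bash
ls; mkdir -p pics
cat > h.py <<'E'
import numpy as np, cv2
from rig import *
from scipy.spatial.transform import Rotation as R
def cam(n):
    c=read_camera(n); c['R']=cv2.Rodrigues(np.array(c['rvec'],float))[0]; c['t']=np.array(c['tvec'],float).ravel(); c['K']=np.array(c['mtx']); return c
def pts(c):
    d=c['depth']; v,u=np.mgrid[0:384,0:512]
    p=np.stack([(u-c['K'][0,2])/c['K'][0,0]*d,(v-c['K'][1,2])/c['K'][1,1]*d,d],-1)
    w=(p-c['t'])@c['R']; w[d<=0]=np.nan; return w
def save(c,f): cv2.imwrite('pics/'+f,c['pixels'][...,::-1])
E
python3 - <<'E'
from h import *
o=get_obs(); print({k:np.round(v,3) for k,v in o.items()}); print(R.from_rotvec(o['ee_rot']).as_matrix().round(3))
ims=[]
for n in ['side','top']:
    c=cam(n); W=pts(c); ims.append(c['pixels']); print(n,'cam',(-c['R'].T@c['t']).round(3),'fwd',c['R'][2].round(3))
    for k in ['hook_a','hook_a_arm','hook_b_arm','faceplate','glue','bowl','chuck','gouge','chuck_key','small_plate','mallet']:
        for r in cut_out(n,k)[:3]:
            m=r['pixels']; q=W[m]; q=q[~np.isnan(q[:,0])]
            if len(q)<5: continue
            print(k,round(r['conf'],2),np.round(r['box']),np.nanpercentile(q,[2,50,98],axis=0).round(3).tolist())
        print('  spot',[(round(s['conf'],2),np.round(s['at'],1).tolist()) for s in spot_point(n,k)[:3]])
    save(c,n+'0.png')
E
```

```text
pics
{'time_s': np.float64(0.0), 'qpos': array([-1.149,  0.508, -0.238,  1.501,  0.126,  1.149, -0.155]), 'qd': array([ 0.001, -0.001, -0.001, -0.   ,  0.001,  0.002, -0.001]), 'tau': array([-1.0000e-03, -6.2059e+01, -2.1870e+00, -2.4966e+01,  1.3000e-02,
        1.2000e-02,  0.0000e+00]), 'position': array([0.195, 0.593, 0.207]), 'ee_rot': array([-4.950e-01, -3.102e+00,  3.000e-03]), 'wrist_force': array([ 0.441,  0.299, -0.389]), 'ft_torque': array([-0.022, -0.015,  0.006]), 'finger_gap': np.float64(0.086)}
[[-0.95   0.311 -0.001]
 [ 0.311  0.95  -0.002]
 [-0.    -0.002 -1.   ]]
side cam [ 0.249 -0.647  0.899] fwd [ 0.246  0.68  -0.691]
hook_a 0.54 [315. 248. 336. 256.] [[0.574, -0.265, 0.167], [0.588, -0.26, 0.261], [0.596, -0.193, 0.263]]
hook_a 0.48 [242. 259. 255. 270.] [[0.38, -0.243, 0.235], [0.394, -0.23, 0.256], [0.401, -0.209, 0.263]]
  spot [(0.36, [203.5, 206.5])]
  spot []
hook_b_arm 0.73 [244. 254. 257. 270.] [[0.381, -0.247, -0.002], [0.394, -0.225, 0.256], [0.459, -0.041, 0.266]]
  spot []
faceplate 0.72 [296. 237. 337. 257.] [[0.547, -0.191, 0.131], [0.591, -0.176, 
[... 2480 characters left out ...]
014], [0.477, 0.382, 0.029], [0.714, 0.402, 0.035]]
gouge 0.36 [331. 165. 360. 174.] [[0.583, -0.265, 0.0], [0.593, -0.215, 0.169], [0.623, -0.146, 0.184]]
  spot [(0.7, [165.1, 197.6])]
chuck_key 0.49 [270. 159. 299. 193.] [[0.54, -0.067, -0.003], [0.574, -0.017, 0.014], [0.649, 0.01, 0.02]]
chuck_key 0.2 [248. 187. 273. 214.] [[0.47, 0.02, 0.039], [0.51, 0.061, 0.045], [0.553, 0.103, 0.063]]
  spot [(0.53, [280.8, 173.6])]
small_plate 0.63 [281. 228. 306. 251.] [[0.343, -0.084, 0.002], [0.376, -0.049, 0.01], [0.41, -0.016, 0.025]]
  spot [(0.6, [292.0, 240.3])]
mallet 0.68 [109. 150. 136. 228.] [[0.44, 0.482, 0.0], [0.591, 0.535, 0.024], [0.688, 0.562, 0.03]]
  spot [(0.9, [120.4, 187.4])]
```

Run:
```python
from h import *
s=cv2.imread('pics/side0.png');t=cv2.imread('pics/top0.png')
a=cv2.resize(s[215:315,190:380],(760,400),interpolation=cv2.INTER_CUBIC)
cv2.imwrite('pics/s1.png',a)
b=cv2.resize(t[130:270,230:420],(760,560),interpolation=cv2.INTER_CUBIC)
cv2.imwrite('pics/t1.png',b)
c=cam('top');W=pts(c)
np.set_printoptions(linewidth=200,suppress=True)
q=W.reshape(-1,3);q=q[~np.isnan(q[:,0])]
def line(z0,z1,y0,y1,x0=.2,x1=.8):
    return q[(q[:,2]>z0)&(q[:,2]<z1)&(q[:,1]>y0)&(q[:,1]<y1)&(q[:,0]>x0)&(q[:,0]<x1)]
b=line(.255,.275,-.35,-.2);print('boardtop',len(b),np.percentile(b,[1,50,99],axis=0).round(4));
f=np.polyfit(b[:,0],b[:,1],1);print(f)
for nm,x in (('b',.397),('a',.594)):
    print(nm);p=line(.12,.28,-.262,-.12,x-.06,x+.06); 
    g=p[np.lexsort((p[:,0],-p[:,2].round(3)))]
    for r in g[::max(1,len(g)//70)]: print(r.round(3),end=' ')
    print()
```

```text
boardtop 1271 [[ 0.2991 -0.2904  0.2553]
 [ 0.4824 -0.2613  0.2661]
 [ 0.6855 -0.2214  0.2708]]
[-0.11171946 -0.20696218]
b
[ 0.35  -0.249  0.271] [ 0.45  -0.254  0.27 ] [ 0.394 -0.254  0.269] [ 0.344 -0.252  0.268] [ 0.375 -0.259  0.268] [ 0.418 -0.256  0.268] [ 0.447 -0.252  0.268] [ 0.36  -0.253  0.267] [ 0.386 -0.249  0.267] [ 0.407 -0.256  0.267] [ 0.339 -0.247  0.266] [ 0.365 -0.243  0.266] [ 0.418 -0.254  0.266] [ 0.338 -0.25   0.265] [ 0.38  -0.26   0.265] [ 0.421 -0.249  0.265] [ 0.397 -0.24   0.264] [ 0.428 -0.261  0.263] [ 0.436 -0.251  0.262] [ 0.402 -0.239  0.261] [ 0.367 -0.243  0.259] [ 0.391 -0.234  0.258] [ 0.396 -0.245  0.257] [ 0.397 -0.232  0.256] [ 0.4   -0.217  0.255] [ 0.418 -0.248  0.254] [ 0.445 -0.252  0.253] [ 0.364 -0.244  0.25 ] [ 0.345 -0.241  0.248] [ 0.442 -0.251  0.247] [ 0.339 -0.236  0.245] [ 0.428 -0.246  0.245] [ 0.412 -0.246  0.243] [ 0.42  -0.244  0.241] [ 0.412 -0.245  0.238] [ 0.456 -0.25   0.237] [ 0.437 -0.247  0.235] [ 0.338 -0.236  0.229] [ 0.456 -0.249  0.226] [ 0.384 -0.236  0.219] [ 0.395 -0.205  0.213] [ 0.338 -0.24   0.209] [ 0.363 -0
[... 1750 characters left out ...]
0.203  0.171] [ 0.58  -0.233  0.17 ] [ 0.626 -0.169  0.17 ] [ 0.595 -0.234  0.169] [ 0.577 -0.233  0.168] [ 0.592 -0.21   0.168] [ 0.554 -0.161  0.167] [ 0.596 -0.199  0.167] [ 0.585 -0.165  0.166] [ 0.549 -0.161  0.164] [ 0.546 -0.162  0.163] [ 0.573 -0.184  0.162] [ 0.628 -0.169  0.161] [ 0.616 -0.169  0.159] [ 0.582 -0.223  0.154] [ 0.639 -0.171  0.153] [ 0.579 -0.248  0.151] [ 0.645 -0.172  0.149] [ 0.618 -0.169  0.147] [ 0.586 -0.223  0.145] [ 0.537 -0.258  0.143] [ 0.587 -0.205  0.142] [ 0.592 -0.258  0.141] [ 0.558 -0.162  0.139] [ 0.593 -0.25   0.138] [ 0.607 -0.174  0.137] [ 0.534 -0.257  0.135] [ 0.541 -0.259  0.132] [ 0.55 -0.26  0.13] [ 0.575 -0.166  0.126] [ 0.597 -0.167  0.123]
```

View pics/s1.png

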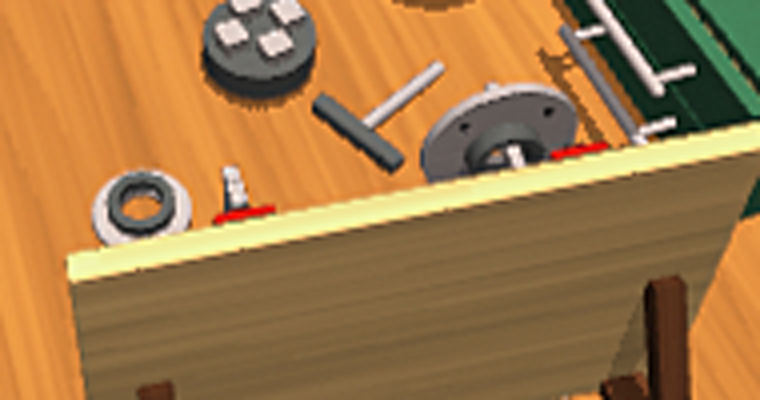

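View pics/t1.png

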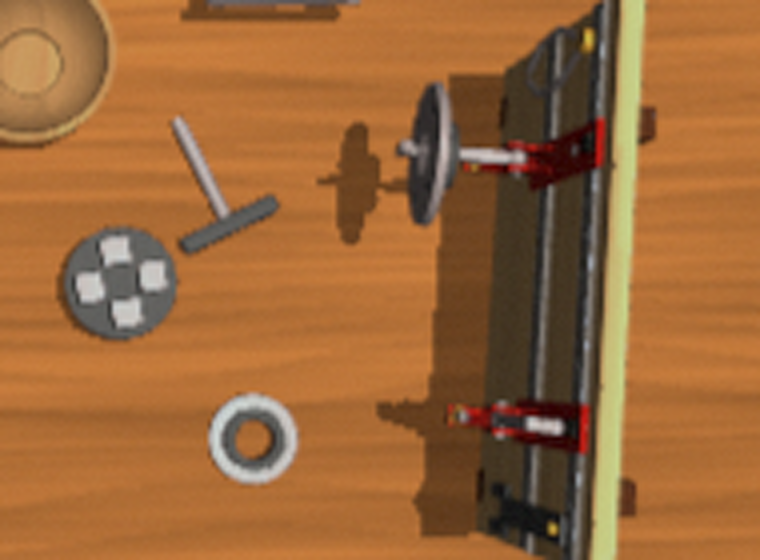

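```bash
cat >> h.py <<'E'
def frame():
    f=np.load('board.npy'); a,b=f; n=np.array([-a,1,0])/np.hypot(a,1); s=np.array([n[1],-n[0],0]); return a,b,n,s  # n outward, s along +x
def tob(w):
    a,b,n,s=frame(); o=np.array([0,b,0]); d=w-o; return np.stack([d@s,d@n,w[...,2]],-1)  # along, out, z
def tow(p):
    a,b,n,s=frame(); return np.array([0,b,0])+p[0]*s+p[1]*n+np.array([0,0,p[2]])
E
python3 - <<'E'
from h import *
np.set_printoptions(linewidth=180,suppress=True)
c=cam('top');W=pts(c);C=c['pixels'].astype(int)
q=W.reshape(-1,3);col=C.reshape(-1,3)
m=(q[:,1]<-.22)&(q[:,1]>-.29)&(q[:,2]>.08)&(q[:,2]<.25)&(q[:,0]>.3)&(q[:,0]<.68)&(col.max(1)-col.min(1)<70)
b=q[m];k=np.ones(len(b),bool)
for i in range(15):
    A=np.c_[b[:,0],b[:,2],np.ones(len(b))];x=np.linalg.lstsq(A[k],b[k,1],rcond=None)[0];r=b[:,1]-A@x;k=abs(r-np.median(r[k]))<max(.003,1.5*r[k].std())
print(x,k.sum(),len(b),r[k].std())
np.save('board.npy',[x[0],x[2]+x[1]*.165])
Q=tob(W)
red=(C[...,0]>110)&(C[...,1]<60)&(C[...,2]<60)
gray=(C.max(-1)-C.min(-1)<30)&(C.max(-1)>90)
for nm,u0 in (('b',.397),('a',.594)):
    uu=tob(np.array([u0,-.25,.2]))[0]
    n=(abs(Q[...,0]-uu)<.05)&(Q[...,1]>-.01)&(Q[...,1]<.15)&(Q[...,2]>.1)&(Q[...,2]<.28)
    for t,mm in (('red',red),('gray',gray)):
        p=Q[n&mm]; p=p[np.argsort(p[:,1])]; print(nm,t,len(p),np.percentile(p,[3,50,97],axis=0).round(4).tolist())
        print((p[::max(1,len(p)//40)]*1000).round(0).astype(int).tolist())
E
```

```text
[-0.1075504   0.01231423 -0.20515653] 1559 2365 0.0013395486903440186
b red 63 [[0.3797, 0.0023, 0.139], [0.3961, 0.0298, 0.1792], [0.4067, 0.0619, 0.2635]]
[[398, -2, 250], [377, -1, 250], [380, 3, 259], [385, 3, 259], [382, 3, 260], [390, 3, 259], [398, 5, 261], [393, 5, 262], [396, 5, 262], [401, 5, 262], [409, 5, 261], [404, 5, 262], [388, 5, 265], [406, 6, 263], [380, 6, 262], [406, 7, 259], [388, 7, 262], [385, 7, 262], [382, 7, 263], [390, 7, 262], [401, 7, 261], [393, 7, 263], [396, 7, 262], [403, 8, 262], [409, 8, 263], [383, 9, 122], [398, 9, 267], [399, 13, 144], [402, 25, 181], [387, 27, 179], [402, 27, 177], [401, 30, 177], [387, 30, 180], [400, 31, 141], [387, 32, 177], [401, 34, 180], [401, 35, 176], [394, 36, 141], [383, 37, 164], [399, 37, 211], [391, 37, 145], [386, 38, 177], [401, 39, 178], [390, 39, 140], [393, 39, 140], [399, 39, 140], [396, 40, 142], [399, 40, 210], [386, 40, 177], [403, 41, 177], [393, 42, 139], [390, 42, 141], [399, 43, 141], [396, 43, 143], [390, 45, 142], [396, 46, 141], [399, 46, 142], [399, 48, 139], [396, 50, 145], [401, 52, 143], [401, 6
[... 1840 characters left out ...]
81, 0.068, 0.1772], [0.6393, 0.1146, 0.2479]]
[[559, -2, 241], [639, -1, 247], [550, -1, 246], [631, -1, 153], [634, 0, 243], [554, 0, 151], [560, 1, 151], [642, 1, 246], [552, 1, 245], [549, 2, 246], [637, 2, 151], [563, 3, 247], [591, 28, 173], [577, 34, 165], [587, 38, 176], [594, 42, 171], [586, 45, 162], [590, 51, 172], [593, 57, 170], [592, 61, 173], [588, 66, 172], [591, 72, 171], [592, 80, 177], [578, 83, 171], [586, 85, 176], [592, 86, 178], [559, 94, 195], [550, 96, 191], [620, 96, 197], [567, 96, 201], [570, 97, 201], [575, 98, 203], [617, 98, 196], [567, 99, 198], [631, 99, 185], [556, 100, 194], [575, 100, 202], [580, 101, 206], [585, 108, 170], [589, 113, 181], [588, 119, 182]]
```

```bash
cat >> h.py <<'E'
UB,UA=.3945,.5895
def st(): 
    o=get_obs(); Rm=R.from_rotvec(o['ee_rot']).as_matrix(); p=np.array(o['position']); 
    a,b,n,s=frame(); print('t',round(float(o['time_s']),2),'uoz',(tob(p)*1000).round(1),'yaw(y vs s)',round(np.degrees(np.arctan2(Rm[:,1]@n,Rm[:,1]@s)),1),'F uoz',[round(float(np.array(o['wrist_force'])@k),1) for k in (s,n,[0,0,1])],'gap',round(float(o['finger_gap'])*1000,1),'tilt',Rm[2].round(3)); return p,Rm
def to(*P):  # P: (u,out,z) mm
    p,Rm=st()
    for q in P: print(q,'->',(Rm.T@(tow(np.array(q)/1000)-p)*1000).round(1))
E
python3 - <<'E'
from h import *
p,Rm=st(); print(Rm.T@(np.array([.46,.25,.33])-p)*1000)
to((394.5,34,330))
E
```

```text
t 2.4 uoz [108.4 813.2 208. ] yaw(y vs s) 78.0 F uoz [-0.4, 0.5, -0.8] gap 85.2 tilt [ 0. -0. -1.]
[-359.19318698 -244.12157527 -122.02463427]
t 2.4 uoz [108.4 813.2 208. ] yaw(y vs s) 78.0 F uoz [-0.4, 0.5, -0.8] gap 85.2 tilt [ 0. -0. -1.]
(394.5, 34, 330) -> [-442.  -702.6 -122. ]
```

Request:
arm_command --pt "-360 -244 -122" --pt "-360 -244 -122" --pt "-360 -244 -122" --pt "-360 -244 -122" --pt "-360 -244 -122" --pt "-360 -244 -122" --pt "-360 -244 -122" --pt "-360 -244 -122" --pt "-360 -244 -122" --pt "-360 -244 -122" --pt "-442 -700 -122" --pt "-442 -700 -122" --pt "-442 -700 -122" --pt "-442 -700 -122" --pt "-442 -700 -122" --pt "-442 -700 -122" --pt "-442 -700 -122" --pt "-442 -700 -122" --pt "-442 -700 -122" --pt "-442 -700 -122" --spin '[0,0,7,14,21,28,35,42,49,56,63,70,78,78,78,78,78,78,78,78]' --gripper 0.6

```text
time_s: 4.07
position: [0.4023, -0.1402, 0.3291]
ee_rot: [2.336, 2.099, 0.002]
wrist_force: [1.3, -0.5, -0.7]
finger_gap: 0.0515
```

```bash
python3 -c "
from h import *
to((394.5,34,330),(394.5,34,228))"
```

```text
t 4.07 uoz [393.3 105.5 329.1] yaw(y vs s) 0.0 F uoz [1.3, -0.3, -0.7] gap 51.5 tilt [ 0.     0.001 -1.   ]
(394.5, 34, 330) -> [-71.5   1.2  -0.9]
(394.5, 34, 228) -> [-71.6   1.1 101.1]
```

Request:
arm_command --pt "-72 1 0" --pt "-72 1 0" --pt "-72 1 0" --pt "-72 1 30" --pt "-72 1 60" --pt "-72 1 80" --pt "-72 1 101" --pt "-72 1 101" --pt "-72 1 101" --spin '[0,0,0,0,0,0,0,0,0]'

```text
time_s: 4.82
position: [0.3953, -0.2117, 0.228]
ee_rot: [-2.337, -2.099, -0.0]
wrist_force: [0.2, -0.2, 1.6]
finger_gap: 0.0514
```

Run:
```python
from h import *
st(); ims=[]
for n,(a,b,c_,d) in (('side',(200,300,210,310)),('top',(195,255,320,400))):
    c=cam(n); ims.append(cv2.resize(c['pixels'][a:b,c_:d,::-1],(400,int(400*(b-a)/(d-c_))),interpolation=cv2.INTER_CUBIC))
h=max(i.shape[0] for i in ims); cv2.imwrite('pics/g1.png',np.hstack([cv2.copyMakeBorder(i,0,h-i.shape[0],0,0,0) for i in ims]))
```

```text
t 4.82 uoz [394.   33.8 228. ] yaw(y vs s) 0.0 F uoz [0.2, -0.2, 1.6] gap 51.4 tilt [ 0.001 -0.    -1.   ]
```

View pics/g1.png

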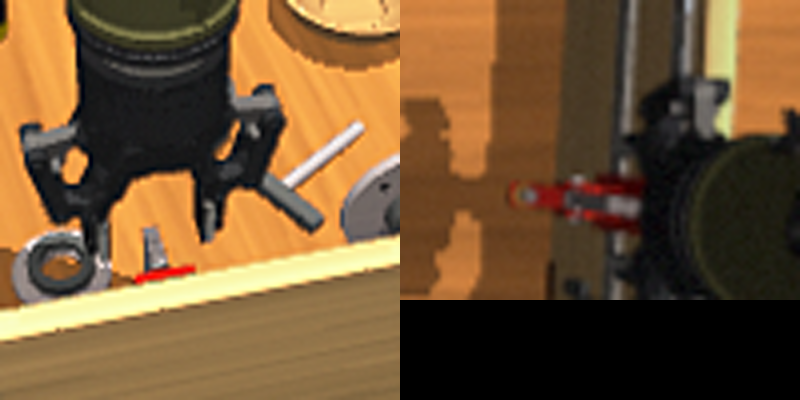

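Request:
arm_command --pt "0 0 0" --pt "0 0 0" --pt "0 0 0" --pt "0 0 0" --pt "0 0 0" --pt "0 0 0" --spin '[0,0,0,0,0,0]' --gripper 0

```text
time_s: 5.42
position: [0.3959, -0.2124, 0.2301]
ee_rot: [2.336, 2.098, 0.003]
wrist_force: [-4.0, 1.3, 7.4]
finger_gap: 0.0048
```

```bash
python3 -c "
from h import *
st()
for L in (82,):
  for th in np.radians([4,9,14,20,26,32,38,44,50,56,62,68]): print((np.array([L*(np.sin(th)-np.sin(np.radians(3))),0,-L*(np.cos(th)-np.cos(np.radians(3)))])).round(0))
"
```

```text
t 5.42 uoz [394.7  33.1 230.1] yaw(y vs s) -0.0 F uoz [-4.1, 0.9, 7.4] gap 4.8 tilt [ 0.     0.003 -1.   ]
[1. 0. 0.]
[9. 0. 1.]
[16.  0.  2.]
[24.  0.  5.]
[32.  0.  8.]
[39.  0. 12.]
[46.  0. 17.]
[53.  0. 23.]
[59.  0. 29.]
[64.  0. 36.]
[68.  0. 43.]
[72.  0. 51.]
```

Run:
```python
from h import *
st(); ims=[]
for n,(a,b,c_,d) in (('side',(225,285,220,280)),('top',(195,255,320,400))):
    c=cam(n); ims.append(cv2.resize(c['pixels'][a:b,c_:d,::-1],(400,int(400*(b-a)/(d-c_))),interpolation=cv2.INTER_CUBIC))
h=max(i.shape[0] for i in ims); cv2.imwrite('pics/g2.png',np.hstack([cv2.copyMakeBorder(i,0,h-i.shape[0],0,0,0) for i in ims]))
st()
```

```text
t 5.42 uoz [394.7  33.1 230.1] yaw(y vs s) -0.0 F uoz [-4.1, 0.9, 7.4] gap 4.8 tilt [ 0.     0.003 -1.   ]
t 5.52 uoz [394.7  33.1 230.1] yaw(y vs s) -0.0 F uoz [-3.1, 1.0, 7.0] gap 5.1 tilt [ 0.     0.003 -1.   ]
```

View pics/g2.png

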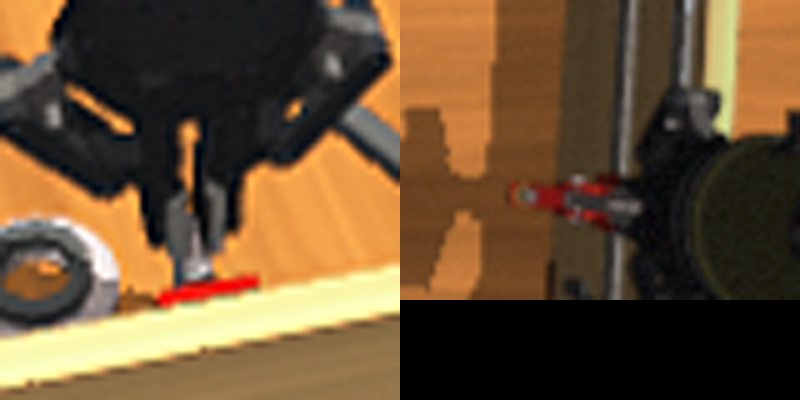

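Request:
arm_command --pt "3 0 0" --pt "9 0 1" --pt "16 0 2" --pt "24 0 5" --pt "32 0 8" --pt "39 0 12" --pt "39 0 12" --spin '[0,0,0,0,0,0,0]'

```text
time_s: 6.1
position: [0.4006, -0.1699, 0.2193]
ee_rot: [-2.334, -2.103, -0.009]
wrist_force: [-4.6, 11.4, 14.4]
finger_gap: 0.0042
```

```bash
python3 -c "
from h import *
st()"
```

```text
t 6.1 uoz [394.7  75.9 219.3] yaw(y vs s) 0.2 F uoz [-5.8, 10.9, 14.4] gap 4.2 tilt [ 0.005  0.004 -1.   ]
```

```bash
python3 -c "
from h import *
to(*[(394.5,round(30+87*np.sin(t),1),round(146+87*np.cos(t),1)) for t in np.radians([36,42,48,54,60,66,70])])"
```

```text
t 6.1 uoz [394.7  75.9 219.3] yaw(y vs s) 0.2 F uoz [-5.8, 10.9, 14.4] gap 4.2 tilt [ 0.005  0.004 -1.   ]
(394.5, np.float64(81.1), np.float64(216.4)) -> [ 5.2 -0.2  2.9]
(394.5, np.float64(88.2), np.float64(210.7)) -> [12.3 -0.2  8.6]
(394.5, np.float64(94.7), np.float64(204.2)) -> [18.7 -0.2 15.2]
(394.5, np.float64(100.4), np.float64(197.1)) -> [24.4 -0.2 22.3]
(394.5, np.float64(105.3), np.float64(189.5)) -> [29.3 -0.2 29.9]
(394.5, np.float64(109.5), np.float64(181.4)) -> [33.4 -0.2 38. ]
(394.5, np.float64(111.8), np.float64(175.8)) -> [35.7 -0.3 43.6]
```

Request:
arm_command --pt "5 0 3" --pt "12 0 9" --pt "19 0 15" --pt "24 0 22" --pt "29 0 30" --pt "33 0 38" --pt "33 0 38" --spin '[0,0,0,0,0,0,0]'

```text
time_s: 6.68
position: [0.4047, -0.1293, 0.1808]
ee_rot: [-2.322, -2.105, -0.017]
wrist_force: [-0.6, 21.5, 12.3]
finger_gap: 0.0046
```

Run:
```python
from h import *
st(); ims=[]
for n,(a,b,c_,d) in (('side',(205,285,210,290)),('top',(195,255,320,400))):
    c=cam(n); ims.append(cv2.resize(c['pixels'][a:b,c_:d,::-1],(400,int(400*(b-a)/(d-c_))),interpolation=cv2.INTER_CUBIC))
h=max(i.shape[0] for i in ims); cv2.imwrite('pics/g3.png',np.hstack([cv2.copyMakeBorder(i,0,h-i.shape[0],0,0,0) for i in ims]))
```

```text
t 6.68 uoz [394.5 116.7 180.8] yaw(y vs s) 0.5 F uoz [-2.9, 21.3, 12.3] gap 4.6 tilt [ 0.013  0.002 -1.   ]
```

View pics/g3.png

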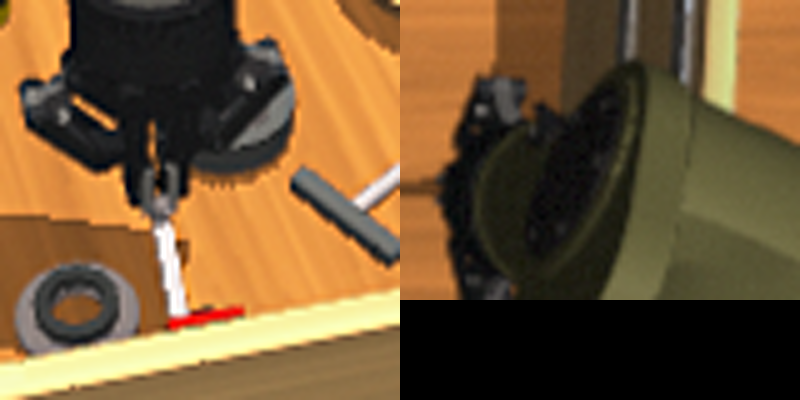

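Request:
arm_command --pt "0 0 0" --pt "0 0 0" --pt "0 0 0" --pt "0 0 -30" --pt "0 0 -60" --pt "0 0 -60" --spin '[0,0,0,0,0,0]' --gripper 0.35

```text
time_s: 7.28
position: [0.4067, -0.1323, 0.2456]
ee_rot: [-2.329, -2.107, -0.023]
wrist_force: [-0.1, 0.5, 1.1]
finger_gap: 0.0298
```

Request:
arm_command --pt "0 0 0" --pt "0 0 0" --pt "0 0 0" --pt "0 0 0" --pt "0 0 0" --spin '[0,0,0,0,0]' --gripper 0

```text
time_s: 7.7
position: [0.4063, -0.1322, 0.2448]
ee_rot: [-2.328, -2.106, -0.022]
wrist_force: [0.7, 0.7, 0.7]
finger_gap: -0.0004
```

```bash
python3 -c "
from h import *
to((394.5,113,235),(394.5,114,222),(394.5,116,205))"
```

```text
t 7.7 uoz [396.4 113.9 244.8] yaw(y vs s) 0.4 F uoz [0.6, 0.8, 0.7] gap -0.4 tilt [ 0.012  0.008 -1.   ]
(394.5, 113, 235) -> [-1.  -1.9  9.8]
(394.5, 114, 222) -> [-0.2 -2.  22.8]
(394.5, 116, 205) -> [ 1.6 -2.2 39.9]
```

Request:
arm_command --pt "-1 -2 10" --pt "-1 -2 16" --pt "0 -2 22" --pt "0 -2 26" --pt "0 -2 30" --pt "1 -2 34" --pt "1 -2 38" --pt "1 -2 38" --spin '[0,0,0,0,0,0,0,0]'

```text
time_s: 8.37
position: [0.4044, -0.1304, 0.2062]
ee_rot: [-2.328, -2.105, -0.021]
wrist_force: [-0.2, 0.6, -0.7]
finger_gap: 0.0003
```

```bash
python3 -c "
from h import *
st()"
```

```text
t 8.37 uoz [394.3 115.6 206.2] yaw(y vs s) 0.4 F uoz [-0.3, 0.6, -0.7] gap 0.3 tilt [ 0.012  0.007 -1.   ]
```

Request:
arm_command --pt "0 0 2" --pt "0 0 4" --pt "0 0 6" --pt "0 0 8" --pt "0 0 8" --spin '[0,0,0,0,0]'

```text
time_s: 8.78
position: [0.4044, -0.1302, 0.1978]
ee_rot: [-2.327, -2.105, -0.02]
wrist_force: [0.6, -0.5, -0.1]
finger_gap: -0.0004
```

Request:
arm_command --pt "0 0 2" --pt "0 0 4" --pt "0 0 6" --pt "0 0 6" --spin '[0,0,0,0]'

```text
time_s: 9.12
position: [0.405, -0.1269, 0.192]
ee_rot: [-2.323, -2.106, -0.025]
wrist_force: [-0.5, 11.3, 8.0]
finger_gap: 0.0001
```

Run:
```python
from h import *
st()
c=cam('side'); a,b,c_,d=205,285,210,290
cv2.imwrite('pics/g4.png',cv2.resize(c['pixels'][a:b,c_:d,::-1],(480,480),interpolation=cv2.INTER_CUBIC))
```

```text
t 9.12 uoz [394.5 119.1 192. ] yaw(y vs s) 0.5 F uoz [-1.7, 11.2, 8.0] gap 0.1 tilt [ 0.016  0.006 -1.   ]
```

View pics/g4.png

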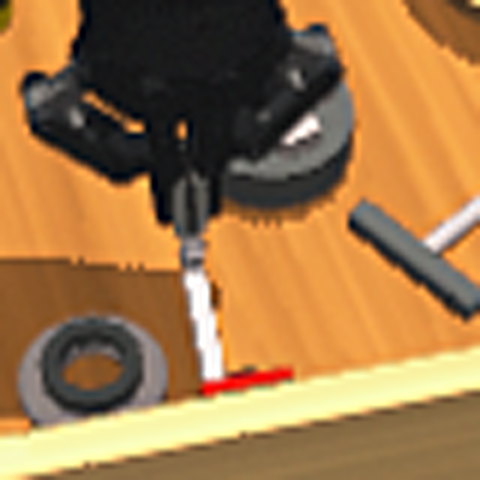

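Request:
arm_command --pt "0 0 -15" --pt "0 0 -35" --pt "-17 0 -35" --pt "-17 0 -35" --spin '[0,0,0,0]'

```text
time_s: 9.5
position: [0.4034, -0.1468, 0.2279]
ee_rot: [-2.326, -2.106, -0.026]
wrist_force: [-0.3, -0.5, -0.1]
finger_gap: -0.0
```

Request:
arm_command --pt "0 0 3" --pt "0 0 6" --pt "0 0 9" --pt "0 0 9" --spin '[0,0,0,0]'

```text
time_s: 9.83
position: [0.403, -0.1459, 0.2178]
ee_rot: [-2.325, -2.106, -0.025]
wrist_force: [0.1, 1.2, 0.4]
finger_gap: -0.0002
```

```bash
python3 -c "
from h import *
st()"
```

```text
t 9.83 uoz [394.6 100.  217.8] yaw(y vs s) 0.5 F uoz [-0.0, 1.2, 0.4] gap -0.2 tilt [ 0.015  0.007 -1.   ]
```

Request:
arm_command --pt "0 0 3" --pt "1 0 6" --pt "2 0 9" --pt "2 0 9" --spin '[0,0,0,0]'

```text
time_s: 10.17
position: [0.4029, -0.1432, 0.2081]
ee_rot: [-2.323, -2.105, -0.024]
wrist_force: [-0.2, -0.1, -0.3]
finger_gap: 0.0003
```

```bash
python3 -c "
from h import *
st()"
```

```text
t 10.17 uoz [394.2 102.6 208.1] yaw(y vs s) 0.5 F uoz [-0.2, -0.1, -0.3] gap 0.3 tilt [ 0.015  0.006 -1.   ]
```

Request:
arm_command --pt "1 0 3" --pt "2 0 6" --pt "3 0 8" --pt "3 0 8" --spin '[0,0,0,0]'

```text
time_s: 10.5
position: [0.403, -0.1398, 0.1996]
ee_rot: [-2.322, -2.105, -0.023]
wrist_force: [-0.1, -0.5, -0.1]
finger_gap: 0.0002
```

```bash
python3 -c "
from h import *
st()"
```

```text
t 10.5 uoz [394.  106.1 199.6] yaw(y vs s) 0.5 F uoz [-0.1, -0.6, -0.1] gap 0.2 tilt [ 0.016  0.005 -1.   ]
```

Request:
arm_command --pt "1 0 2" --pt "2 0 4" --pt "2 0 6" --pt "2 0 6" --spin '[0,0,0,0]'

```text
time_s: 10.83
position: [0.4035, -0.1371, 0.1936]
ee_rot: [-2.322, -2.106, -0.024]
wrist_force: [1.1, 2.3, 1.1]
finger_gap: -0.0002
```

```bash
python3 -c "
from h import *
st()"
```

```text
t 10.83 uoz [394.1 108.8 193.6] yaw(y vs s) 0.6 F uoz [0.9, 2.4, 1.1] gap -0.2 tilt [ 0.016  0.005 -1.   ]
```

Request:
arm_command --pt "0 0 -40" --pt "40 0 -80" --pt "80 0 -110" --pt "120 0 -110" --pt "160 0 -110" --pt "200 0 -110" --pt "200 0 -110" --spin '[0,0,0,0,0,0,0]'

```text
time_s: 11.42
position: [0.4224, 0.0664, 0.3072]
ee_rot: [-2.314, -2.113, -0.028]
wrist_force: [0.6, 0.0, 0.8]
finger_gap: -0.0002
```

```bash
cat >> h.py <<'E'
def arm(u0,name='top'):
    c=cam(name);Q=tob(pts(c));C=c['pixels'].astype(int)
    gray=(C.max(-1)-C.min(-1)<40)&(C.max(-1)>70)
    n=(abs(Q[...,0]-u0)<.012)&(Q[...,1]>.035)&(Q[...,1]<.15)&(Q[...,2]>.15)&(Q[...,2]<.26)
    p=Q[n&gray]; p=p[np.argsort(p[:,1])]; print(name,(p*1000).round(0).astype(int).tolist()); return c
E
python3 - <<'E'
from h import *
st()
c=arm(UB);s=arm(UB,'side')
cv2.imwrite('pics/g5.png',np.hstack([cv2.resize(x,(400,400),interpolation=cv2.INTER_CUBIC) for x in (s['pixels'][205:285,210:290,::-1],c['pixels'][185:265,315:395,::-1])]))
E
```

```text
t 11.42 uoz [391.1 313.2 307.2] yaw(y vs s) 0.9 F uoz [0.6, 0.1, 0.8] gap -0.2 tilt [ 0.019  0.006 -1.   ]
top [[406, 36, 167], [392, 36, 171], [395, 37, 172], [398, 37, 174], [389, 38, 168], [392, 40, 173], [397, 40, 173], [395, 41, 176], [389, 43, 174], [394, 43, 174], [391, 43, 175], [397, 44, 175], [388, 44, 167], [394, 45, 171], [397, 46, 173], [391, 46, 175], [391, 50, 178], [394, 51, 180], [397, 51, 181], [397, 53, 177], [391, 53, 179], [394, 53, 180], [391, 56, 179], [393, 57, 180], [396, 57, 182], [390, 59, 178], [393, 60, 181], [396, 61, 184], [393, 63, 182], [396, 63, 182], [393, 66, 181], [396, 67, 185], [393, 70, 187], [395, 71, 189], [392, 73, 187], [395, 73, 187], [398, 73, 186], [392, 75, 185], [395, 77, 190], [392, 80, 191], [395, 80, 191], [398, 80, 191], [392, 82, 189], [394, 82, 189], [397, 84, 193], [391, 86, 192], [397, 86, 191], [394, 89, 193], [391, 89, 194], [397, 89, 194], [394, 92, 195], [391, 93, 197], [394, 95, 193], [391, 96, 197], [396, 96, 197], [391, 103, 214], [399, 103, 214], [394, 104, 220], [396, 104, 220], [393, 106, 215], [391, 106, 216], [399, 
[... 888 characters left out ...]
, 191], [397, 88, 193], [393, 89, 193], [395, 90, 195], [398, 90, 194], [393, 92, 194], [398, 93, 195], [391, 93, 193], [396, 93, 195], [391, 93, 196], [393, 93, 195], [399, 94, 197], [391, 95, 198], [396, 95, 197], [394, 96, 196], [397, 96, 199], [392, 97, 199], [395, 99, 200], [395, 99, 196], [397, 99, 199], [397, 99, 215], [392, 99, 212], [395, 100, 219], [397, 100, 218], [395, 100, 215], [395, 100, 211], [398, 101, 209], [393, 101, 214], [393, 102, 197], [393, 102, 205], [393, 102, 217], [390, 102, 213], [398, 103, 198], [393, 103, 199], [393, 103, 219], [396, 103, 198], [396, 104, 202], [396, 104, 217], [398, 104, 201], [398, 104, 217], [391, 104, 214], [391, 105, 198], [391, 106, 216]]
```

View pics/g5.png

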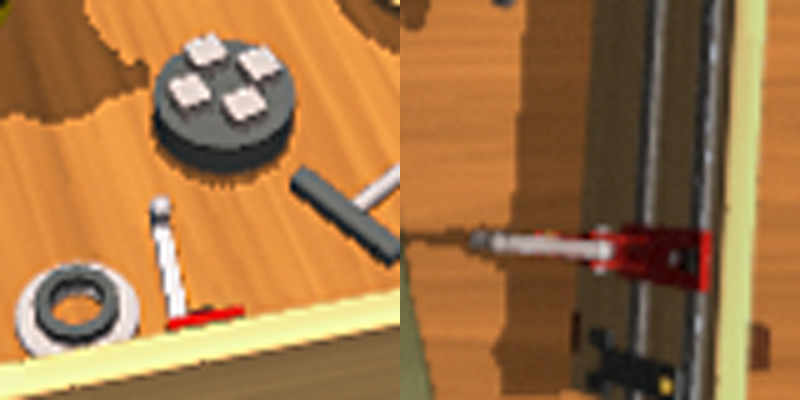

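Run:
```python
from h import *
st()
for n in ('side','top'):
    c=cam(n);Q=tob(pts(c))*1000
    m=(abs(Q[...,0]-391)<60)&(abs(Q[...,1]-313)<60)&(Q[...,2]>230)&(Q[...,2]<370)
    p=Q[m];p=p[np.argsort(p[:,2])]
    print(n,len(p),p[::max(1,len(p)//60)][:30].round(0).astype(int).tolist())
```

```text
t 11.52 uoz [391.3 310.3 306.6] yaw(y vs s) 0.9 F uoz [-0.6, -0.9, 0.2] gap 0.0 tilt [ 0.017  0.005 -1.   ]
side 113 [[397, 298, 333], [387, 299, 333], [389, 299, 334], [392, 296, 335], [394, 295, 336], [392, 299, 336], [395, 298, 337], [397, 296, 337], [389, 298, 337], [385, 302, 338], [387, 297, 338], [398, 299, 338], [401, 302, 339], [380, 302, 339], [392, 299, 339], [403, 300, 340], [382, 300, 340], [395, 297, 341], [404, 302, 342], [385, 302, 342], [389, 296, 342], [401, 302, 342], [380, 302, 342], [395, 299, 342], [382, 301, 342], [387, 296, 343], [379, 309, 344], [387, 298, 344], [392, 297, 344], [397, 295, 345]]
top 0 []
```

Run:
```python
from h import *
p,Rm=st()
c=cam('side')
uv=[]
for dz in (0,-.019,-.025,-.073):
    w=p+Rm[:,2]*dz; k=c['K']@(c['R']@w+c['t']); uv.append((k[:2]/k[2]).round(1)); 
print(uv)
u,v=uv[0].astype(int); x0,y0=u-40,v-50
im=cv2.resize(c['pixels'][y0:y0+80,x0:x0+80,::-1],(640,640),interpolation=cv2.INTER_NEAREST)
for q in uv: cv2.circle(im,tuple(int(t) for t in ((q-[x0,y0]+.5)*8)),4,(0,255,255),-1)
cv2.imwrite('pics/g6.png',im)
```

```text
t 11.62 uoz [391.6 306.3 306.6] yaw(y vs s) 0.6 F uoz [0.2, -1.1, -0.7] gap -0.1 tilt [ 0.015  0.005 -1.   ]
[array([224.8, 166. ]), array([224.4, 160.5]), array([224.3, 158.8]), array([223.4, 144. ])]
```

View pics/g6.png

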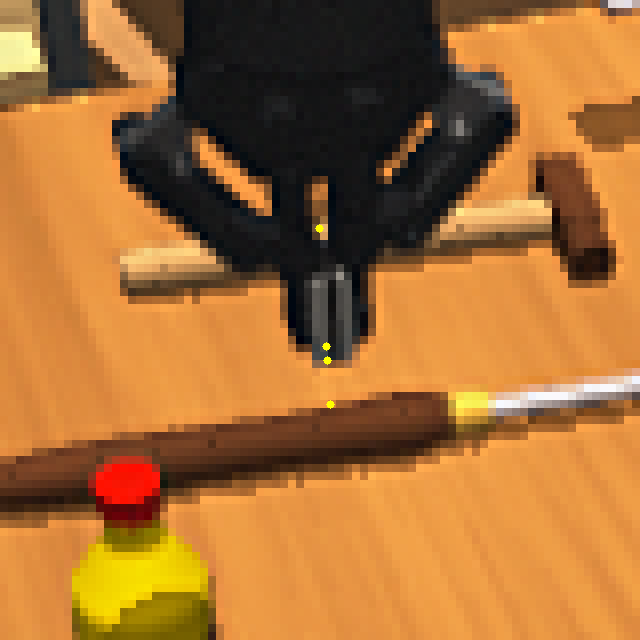

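```bash
python3 -c "
from h import *
to((394.5,104,240),(394.5,104,200),(394.5,106,190),(394.5,109,180))"
```

```text
t 11.67 uoz [391.7 305.6 306.7] yaw(y vs s) 0.5 F uoz [-0.2, 0.3, -0.8] gap -0.1 tilt [ 0.016  0.005 -1.   ]
(394.5, 104, 240) -> [-202.6    0.9   63.5]
(394.5, 104, 200) -> [-203.3    0.7  103.5]
(394.5, 106, 190) -> [-201.4    0.6  113.6]
(394.5, 109, 180) -> [-198.6    0.6  123.6]
```

Request:
arm_command --pt "-203 1 63" --pt "-203 1 63" --pt "-203 1 63" --pt "-203 1 63" --pt "-203 1 63" --pt "-203 1 63" --pt "-203 1 83" --pt "-203 1 103" --pt "-203 1 103" --pt "-203 1 106" --pt "-202 1 109" --pt "-201 1 113" --pt "-200 1 117" --pt "-199 1 121" --pt "-199 1 121" --spin '[0,0,0,0,0,0,0,0,0,0,0,0,0,0,0]'

```text
time_s: 12.92
position: [0.4046, -0.1368, 0.1823]
ee_rot: [-2.322, -2.106, -0.024]
wrist_force: [-0.1, 0.1, 0.8]
finger_gap: -0.0
```

```bash
python3 -c "
from h import *
st()"
```

```text
t 12.92 uoz [395.1 109.2 182.3] yaw(y vs s) 0.5 F uoz [-0.1, 0.1, 0.8] gap -0.0 tilt [ 0.016  0.005 -1.   ]
```

Request:
arm_command --pt "0 0 2" --pt "1 0 4" --pt "2 0 6" --pt "2 0 6" --spin '[0,0,0,0]'

```text
time_s: 13.25
position: [0.4048, -0.1347, 0.1761]
ee_rot: [-2.322, -2.106, -0.023]
wrist_force: [1.1, 0.7, 0.4]
finger_gap: -0.0004
```

Request:
arm_command --pt "0 0 2" --pt "1 0 4" --pt "1 0 4" --spin '[0,0,0]'

```text
time_s: 13.5
position: [0.4048, -0.1339, 0.1717]
ee_rot: [-2.323, -2.106, -0.022]
wrist_force: [0.5, 0.2, 0.3]
finger_gap: 0.0002
```

Run:
```python
from h import *
st();s=arm(UB,'side')
Q=tob(pts(s))*1000
m=(abs(Q[...,0]-394)<30)&(abs(Q[...,1]-112)<40)&(Q[...,2]>150)&(Q[...,2]<260)
p=Q[m];p=p[np.argsort(p[:,2])];print(p[::max(1,len(p)//60)].round(0).astype(int).tolist())
cv2.imwrite('pics/g7.png',cv2.resize(s['pixels'][215:275,215:275,::-1],(600,600),interpolation=cv2.INTER_NEAREST))
```

```text
t 13.5 uoz [395.1 112.1 171.7] yaw(y vs s) 0.5 F uoz [0.5, 0.2, 0.3] gap 0.2 tilt [ 0.015  0.005 -1.   ]
side [[398, 67, 176], [395, 67, 176], [393, 67, 177], [391, 69, 175], [398, 70, 176], [396, 71, 175], [394, 72, 175], [391, 73, 174], [394, 74, 176], [392, 74, 176], [397, 74, 174], [397, 76, 176], [392, 76, 177], [395, 77, 176], [398, 79, 175], [393, 79, 177], [395, 80, 176], [398, 82, 176], [391, 82, 174], [391, 82, 169], [394, 83, 176], [396, 83, 175], [391, 84, 176], [394, 85, 178], [397, 85, 177], [399, 86, 175], [392, 86, 176], [395, 88, 177], [397, 88, 176], [398, 89, 179], [392, 89, 176], [395, 90, 179], [393, 90, 179], [398, 92, 179], [393, 94, 178], [396, 95, 176], [391, 95, 177], [394, 96, 180], [391, 97, 171], [399, 97, 177], [397, 97, 177], [399, 97, 209], [397, 98, 181], [400, 98, 228], [392, 98, 234], [390, 98, 235], [390, 98, 231], [392, 98, 218], [390, 98, 223], [392, 98, 222], [392, 98, 206], [390, 98, 207], [392, 98, 214], [389, 98, 202], [390, 98, 210], [400, 99, 223], [390, 99, 214], [400, 99, 219], [390, 99, 218], [400, 99, 215], [390, 99, 225], [400, 99, 230
[... 812 characters left out ...]
102, 219], [395, 98, 221], [389, 105, 223], [395, 99, 224], [390, 99, 225], [400, 98, 228], [398, 99, 231], [399, 104, 232], [397, 109, 234], [385, 98, 236], [383, 98, 237], [398, 111, 239], [381, 102, 240], [416, 103, 241], [407, 98, 242], [417, 98, 242], [405, 97, 243], [398, 114, 244], [419, 96, 244], [390, 98, 245], [415, 102, 246], [376, 101, 246], [370, 95, 247], [400, 97, 248], [410, 98, 248], [393, 98, 249], [379, 114, 249], [373, 111, 250], [418, 101, 250], [369, 99, 251], [377, 103, 251], [407, 96, 251], [421, 105, 251], [402, 97, 252], [371, 97, 252], [365, 117, 252], [407, 98, 253], [366, 98, 253], [372, 115, 253], [400, 97, 255], [422, 98, 256], [367, 115, 258], [365, 118, 259]]
```

View pics/g7.png

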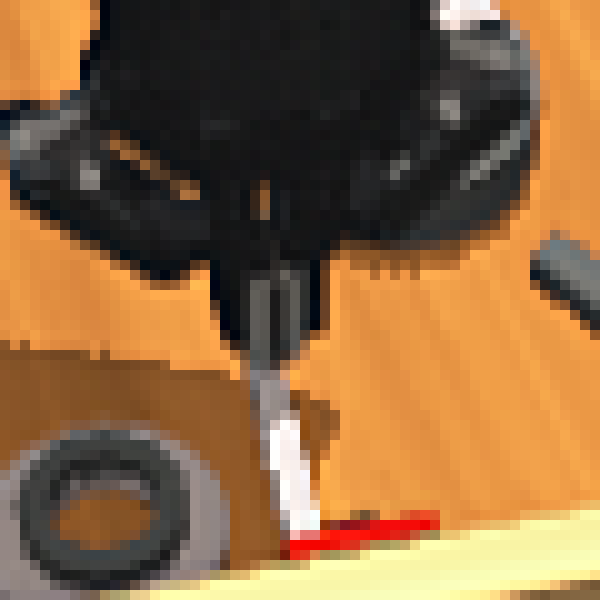

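Request:
arm_command --pt "0 0 1" --pt "0 0 2" --pt "0 0 2" --spin '[0,0,0]'

```text
time_s: 13.8
position: [0.4047, -0.1337, 0.1696]
ee_rot: [-2.322, -2.106, -0.022]
wrist_force: [0.6, -0.4, 0.7]
finger_gap: 0.0001
```

Request:
arm_command --pt "0 0 1" --pt "0 0 2" --pt "0 0 2" --spin '[0,0,0]'

```text
time_s: 14.05
position: [0.4046, -0.1336, 0.1675]
ee_rot: [-2.322, -2.106, -0.022]
wrist_force: [0.8, 1.8, 1.8]
finger_gap: 0.0001
```

Request:
arm_command --pt "0 0 1" --pt "0 0 2" --pt "0 0 2" --spin '[0,0,0]'

```text
time_s: 14.3
position: [0.4046, -0.1335, 0.1653]
ee_rot: [-2.322, -2.106, -0.022]
wrist_force: [-0.4, 0.8, 1.3]
finger_gap: -0.0001
```

Request:
arm_command --pt "0 0 1" --pt "0 0 2" --pt "0 0 2" --spin '[0,0,0]'

```text
time_s: 14.55
position: [0.4046, -0.1334, 0.1632]
ee_rot: [-2.322, -2.106, -0.022]
wrist_force: [0.3, 0.1, 1.4]
finger_gap: 0.0004
```

Request:
arm_command --pt "0 0 1" --pt "0 0 2" --pt "0 0 2" --spin '[0,0,0]'

```text
time_s: 14.8
position: [0.4047, -0.133, 0.1612]
ee_rot: [-2.321, -2.106, -0.023]
wrist_force: [-0.9, 3.7, 4.1]
finger_gap: -0.0001
```

Request:
arm_command --pt "0 0 1" --pt "0 0 2" --pt "0 0 2" --spin '[0,0,0]'

```text
time_s: 15.05
position: [0.4048, -0.1327, 0.1596]
ee_rot: [-2.321, -2.106, -0.024]
wrist_force: [-1.0, 3.9, 10.2]
finger_gap: -0.0003
```

Request:
arm_command --pt "0 0 1" --pt "0 0 1" --pt "0 0 1" --spin '[0,0,0]'

```text
time_s: 15.3
position: [0.4049, -0.1326, 0.1593]
ee_rot: [-2.321, -2.106, -0.025]
wrist_force: [-2.4, 2.7, 12.6]
finger_gap: -0.0004
```

Request:
arm_command --pt "0 0 1.5" --pt "0 0 1.5" --pt "0 0 1.5" --pt "0 0 1.5" --pt "0 0 1.5" --spin '[0,0,0,0,0]'

```text
time_s: 15.72
position: [0.405, -0.1324, 0.1586]
ee_rot: [-2.321, -2.106, -0.027]
wrist_force: [-2.5, 3.8, 14.9]
finger_gap: 0.0001
```

Request:
arm_command --pt "0 0 -20" --pt "0 0 -60" --pt "30 0 -100" --pt "70 0 -130" --pt "70 0 -130" --spin '[0,0,0,-7,-14]'

```text
time_s: 16.13
position: [0.4123, -0.0626, 0.2931]
ee_rot: [-2.042, -2.384, -0.034]
wrist_force: [0.2, -0.3, -0.2]
finger_gap: -0.0001
```

Run:
```python
from h import *
st()
for n in ('top','side'):
    c=arm(UB,n);Q=tob(pts(c))*1000
    m=(abs(Q[...,0]-589)<58)&(Q[...,1]>70)&(Q[...,1]<135)&(Q[...,2]>100)&(Q[...,2]<240)
    p=Q[m];r=np.hypot(p[:,0]-589.5,p[:,2]-153)
    print(n,'plate u',np.percentile(p[:,0],[1,99]),'ztop',np.percentile(p[:,2],[98,99.7]))
    for lo,hi in ((28,36),(36,44),(44,50),(50,54),(54,60)):
        k=(r>lo)&(r<hi);print(lo,hi,k.sum(),np.percentile(p[k,1],[5,25,50,75,95]).round(1) if k.sum()>3 else '')
    k=(r>28)&(r<58);A=np.c_[p[k,0]-589.5,p[k,2]-180,np.ones(k.sum())];print('plane',np.linalg.lstsq(A,p[k,1],rcond=None)[0].round(3))
```

```text
t 16.13 uoz [394.9 183.9 293.1] yaw(y vs s) 15.0 F uoz [0.2, -0.3, -0.2] gap -0.1 tilt [ 0.016  0.015 -1.   ]
top []
top plate u [537.77559706 639.23422562] ztop [206.63017114 208.23838361]
28 36 44 [ 99.   99.5 100.4 101.1 122. ]
36 44 47 [ 99.   99.6 100.3 100.9 101.6]
44 50 37 [ 98.8  99.5 100.4 100.9 101.5]
50 54 79 [ 94.   96.3  99.  100.4 101.5]
54 60 34 [ 95.4  96.6  98.4  99.4 100.6]
plane [7.00000e-03 3.00000e-03 1.00129e+02]
side [[396, 70, 171], [394, 71, 172], [399, 71, 170], [391, 71, 167], [397, 73, 172], [391, 73, 170], [392, 74, 172], [394, 75, 169], [397, 77, 170], [395, 78, 170], [398, 79, 172], [393, 79, 169], [393, 80, 172], [396, 81, 170], [398, 82, 172], [391, 82, 170], [394, 84, 171], [396, 84, 170], [391, 85, 169], [394, 85, 172], [397, 86, 171], [392, 87, 172], [398, 89, 170], [392, 90, 171], [395, 90, 169], [398, 92, 171], [393, 93, 171], [391, 93, 171], [396, 94, 169], [398, 94, 172], [393, 95, 173], [391, 97, 171], [397, 97, 173], [394, 97, 173], [392, 99, 171], [397, 101, 172], [393, 103, 170], [398, 104, 171], [395, 104, 168], [395, 104, 172], [393, 105, 171], [391, 107, 170], [399, 107, 172], [394, 109, 170], [397, 110, 168], [391, 110, 170], [392, 110, 186], [394, 111, 172], [397, 111, 184], [397, 111, 176], [397, 111, 179], [392, 112, 172], [397, 112, 170], [395, 112, 187], [392, 112, 175], [395, 112, 174], [395, 112, 178], [395, 113, 182], [392, 113, 187], [397, 113, 185], [392, 114, 177], [395, 114, 188], [393, 115, 188], [398, 116, 185], [390, 116, 183], [396, 118, 188], [391, 119, 184], [394, 120, 186], [399, 120, 184]]
side plate u [536.62655677 640.76363994] ztop [205.17614788 206.96746893]
28 36 101 [ 89.4  90.3  91.3  92.3 115. ]
36 44 123 [89.4 90.6 91.4 92.  93.3]
44 50 102 [89.3 90.8 91.7 92.3 93.2]
50 54 121 [89.9 91.8 93.2 96.1 98.7]
54 60 35 [90.8 92.  93.1 95.3 97.5]
plane [-8.0000e-03  6.2000e-02  9.2792e+01]
```

```bash
python3 -c "
from h import *
to((589,96,260),(589,96,161))"
```

```text
t 16.23 uoz [394.8 183.3 291.5] yaw(y vs s) 15.0 F uoz [1.0, -1.4, -0.8] gap 0.0 tilt [ 0.016  0.014 -1.   ]
(589, 96, 260) -> [-135.1  164.5   31.7]
(589, 96, 161) -> [-136.7  163.1  130.7]
```

Request:
arm_command --pt "-30 40 0" --pt "-60 80 0" --pt "-90 110 0" --pt "-120 140 0" --pt "-135 165 0" --pt "-135 165 20" --pt "-135 165 32" --pt "-135 165 32" --pt "-135 165 32" --pt "-135 165 32" --pt "-135 165 32" --pt "-135 165 32" --spin '[-7,-14,-21,-28,-35,-42,-49,-56,-63,-70,-75,-75]' --gripper 0.6

```text
time_s: 17.23
position: [0.5953, -0.1724, 0.258]
ee_rot: [0.168, 3.129, 0.028]
wrist_force: [-0.4, -1.1, -0.4]
finger_gap: 0.0511
```

```bash
python3 -c "
from h import *
to((589,96,260),(589,96,162))"
```

```text
t 17.23 uoz [588.6  94.2 258. ] yaw(y vs s) 90.0 F uoz [-0.3, -1.1, -0.4] gap 51.1 tilt [-0.007  0.018 -1.   ]
(589, 96, 260) -> [-0.4  1.8 -2. ]
(589, 96, 162) -> [ 0.3  0.  96. ]
```

Request:
arm_command --pt "0 2 30" --pt "0 1 60" --pt "0 0 80" --pt "0 0 96" --pt "0 0 96" --pt "0 0 96" --spin '[0,0,0,0,0,0]'

```text
time_s: 17.73
position: [0.5951, -0.1714, 0.1608]
ee_rot: [0.175, 3.132, 0.027]
wrist_force: [0.7, -0.1, -0.0]
finger_gap: 0.051
```

Request:
arm_command --pt "0 0 0" --pt "0 0 0" --pt "0 0 0" --pt "0 0 0" --pt "0 0 0" --pt "0 0 0" --pt "0 0 0" --spin '[0,0,0,0,0,0,0]' --gripper 0

```text
time_s: 18.32
position: [0.596, -0.1708, 0.1619]
ee_rot: [0.174, 3.129, 0.028]
wrist_force: [0.3, 3.6, 6.5]
finger_gap: 0.0066
```

Run:
```python
from h import *
st()
s=cam('side')
cv2.imwrite('pics/g8.png',cv2.resize(s['pixels'][200:270,270:350,::-1],(640,560),interpolation=cv2.INTER_NEAREST))
```

```text
t 18.32 uoz [589.1  95.8 161.9] yaw(y vs s) 89.8 F uoz [-0.0, 3.6, 6.5] gap 6.6 tilt [-0.006  0.018 -1.   ]
```

View pics/g8.png

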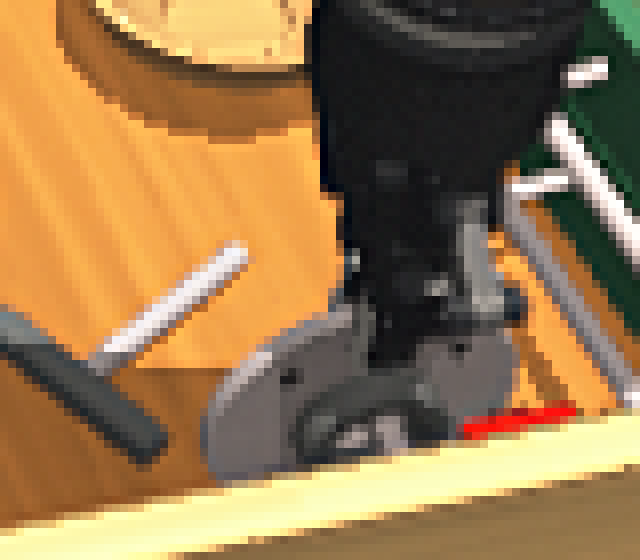

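Request:
arm_command --pt "0 0 -4" --pt "0 0 -9" --pt "0 0 -14" --pt "0 0 -19" --pt "0 0 -19" --pt "0 0 -19" --spin '[0,0,0,0,0,0]'

```text
time_s: 18.87
position: [0.5958, -0.1714, 0.1811]
ee_rot: [0.174, 3.129, 0.028]
wrist_force: [-0.1, 0.0, -5.1]
finger_gap: 0.0064
```

```bash
python3 -c "
from h import *
st()
c=cam('side');Q=tob(pts(c))*1000
m=(abs(Q[...,0]-589)<58)&(Q[...,1]>70)&(Q[...,1]<135)&(Q[...,2]>100)&(Q[...,2]<240)
p=Q[m]
k=(abs(p[:,0]-589)>25)&(p[:,2]<225);print('inner',np.percentile(p[k,1],[5,25,50,75]),np.percentile(p[k,2],[90,97,100]))
k&=(p[:,1]<98);A=np.c_[p[k,0]-589,p[k,2]-180,np.ones(k.sum())];print(np.linalg.lstsq(A,p[k,1],rcond=None)[0])
"
```

```text
t 18.87 uoz [589.   95.3 181.1] yaw(y vs s) 89.8 F uoz [-0.1, 0.0, -5.1] gap 6.4 tilt [-0.006  0.018 -1.   ]
inner [88.02933032 88.99735387 90.03470004 90.84224065] [206.37313202 214.34411872 220.33202412]
[-1.80178583e-02 -4.38786884e-03  9.00018464e+01]
```

Request:
arm_command --pt "0 6 0" --pt "0 12 0" --pt "0 18 0.3" --pt "0 24 0.4" --pt "0 24 0.4" --spin '[0,0,0,0,0]'

```text
time_s: 19.33
position: [0.5987, -0.1446, 0.1807]
ee_rot: [0.17, 3.13, 0.031]
wrist_force: [0.3, 0.1, -6.1]
finger_gap: 0.0068
```

```bash
python3 -c "
from h import *
st()"
```

```text
t 19.33 uoz [589.1 122.2 180.7] yaw(y vs s) 89.9 F uoz [0.3, 0.1, -6.1] gap 6.8 tilt [-0.006  0.02  -1.   ]
```

Request:
arm_command --pt "0 8 0" --pt "0 16 0" --pt "0 26 0.5" --pt "0 38 0.7" --pt "0 38 0.7" --spin '[0,0,0,0,0]'

```text
time_s: 19.75
position: [0.6035, -0.1021, 0.1806]
ee_rot: [0.163, 3.131, 0.035]
wrist_force: [1.1, 1.4, -6.0]
finger_gap: 0.0065
```

```bash
python3 -c "
from h import *
to((394.5,160,181))"
```

```text
t 19.75 uoz [589.2 165.  180.6] yaw(y vs s) 90.2 F uoz [1.0, 1.5, -6.0] gap 6.5 tilt [-0.005  0.023 -1.   ]
(394.5, 160, 181) -> [194.7  -4.4  -1.5]
```

Request:
arm_command --pt "8 0 0" --pt "22 0 0" --pt "42 0 0" --pt "65 -1 0" --pt "90 -2 0" --pt "115 -3 -1" --pt "138 -4 -1" --pt "158 -4 -1" --pt "174 -4 -1" --pt "186 -4 -1" --pt "195 -4 -1" --pt "195 -4 -1" --pt "195 -4 -1" --spin '[0,0,0,0,0,0,0,0,0,0,0,0,0]'

```text
time_s: 20.83
position: [0.4094, -0.086, 0.1809]
ee_rot: [0.163, 3.129, 0.035]
wrist_force: [1.0, -0.9, -5.7]
finger_gap: 0.0063
```

Run:
```python
from h import *
p,Rm=st()
c=cam('side');Q=tob(pts(c))*1000;C=c['pixels'].astype(int)
m=(abs(Q[...,0]-394.5)<60)&(Q[...,1]>135)&(Q[...,1]<180)&(Q[...,2]>90)&(Q[...,2]<222)&(C.max(-1)>60)
q=Q[m];k=abs(q[:,0]-394.5)>14
print(len(q),'u',np.percentile(q[:,0],[1,2,98,99]),'z',np.percentile(q[k,2],[1,95,99]),'out',np.percentile(q[k,1],[5,50,95]))
# hub centre: points with out < 150
h=q[(q[:,1]<150)];print('hub',len(h),np.percentile(h,[3,50,97],axis=0).round(1))
A=np.c_[q[:,0]-394.5,q[:,2]-170,np.ones(len(q))];g=(q[:,1]>152);print('plane',np.linalg.lstsq(A[g],q[g,1],rcond=None)[0].round(3))
print('armb');arm(UB,'side')
cv2.imwrite('pics/g9.png',cv2.resize(c['pixels'][200:280,190:290,::-1],(800,600),interpolation=cv2.INTER_NEAREST))
```

```text
t 20.83 uoz [394.5 160.2 180.9] yaw(y vs s) 90.2 F uoz [1.1, -0.7, -5.7] gap 6.3 tilt [-0.007  0.023 -1.   ]
624 u [343.59624391 345.0029164  446.57858978 447.46017212] z [123.02884888 215.03113005 219.77476295] out [148.5350802  155.06854006 157.98603255]
hub 82 [[373.6 140.2 153.4]
 [395.7 145.2 190.8]
 [417.2 149.5 217.9]]
plane [-1.00000e-03 -1.60000e-02  1.55508e+02]
armb
side [[398, 70, 172], [391, 71, 168], [394, 71, 171], [396, 72, 169], [391, 73, 169], [392, 73, 173], [397, 73, 172], [394, 75, 170], [392, 77, 172], [397, 77, 170], [395, 78, 170], [398, 80, 170], [396, 81, 170], [393, 81, 171], [391, 82, 165], [399, 82, 171], [396, 83, 171], [391, 83, 169], [394, 83, 171], [391, 85, 170], [397, 86, 171], [392, 87, 172], [394, 87, 171], [392, 89, 172], [397, 89, 170], [395, 91, 169], [393, 92, 173], [398, 92, 170], [396, 93, 170], [399, 94, 172], [391, 95, 169], [391, 95, 164], [396, 96, 170], [391, 96, 171], [394, 97, 170], [397, 99, 170], [394, 99, 170], [392, 100, 171], [395, 101, 172], [392, 101, 173], [398, 102, 170], [395, 104, 172], [398, 105, 170], [393, 105, 171], [391, 106, 171], [391, 106, 167], [399, 108, 170], [394, 109, 170], [396, 109, 169], [391, 109, 171], [397, 110, 181], [392, 110, 183], [394, 111, 185], [397, 111, 172], [394, 111, 172], [394, 111, 176], [394, 111, 180], [397, 112, 182], [395, 112, 187], [392, 112, 184], [397, 112, 173], [397, 113, 185], [392, 113, 174], [392, 113, 169], [398, 113, 189], [395, 114, 189], [392, 114, 185], [400, 114, 183], [390, 117, 183], [393, 117, 186], [396, 117, 189], [391, 118, 185], [391, 119, 175], [391, 120, 169], [394, 121, 185], [398, 141, 191], [406, 142, 196], [390, 144, 256], [404, 145, 155], [396, 145, 153], [401, 147, 153], [387, 147, 215], [387, 147, 211], [405, 148, 214], [405, 148, 218], [405, 148, 206], [399, 148, 153], [387, 148, 218], [387, 149, 205], [405, 149, 208], [385, 150, 232]]
```

View pics/g9.png

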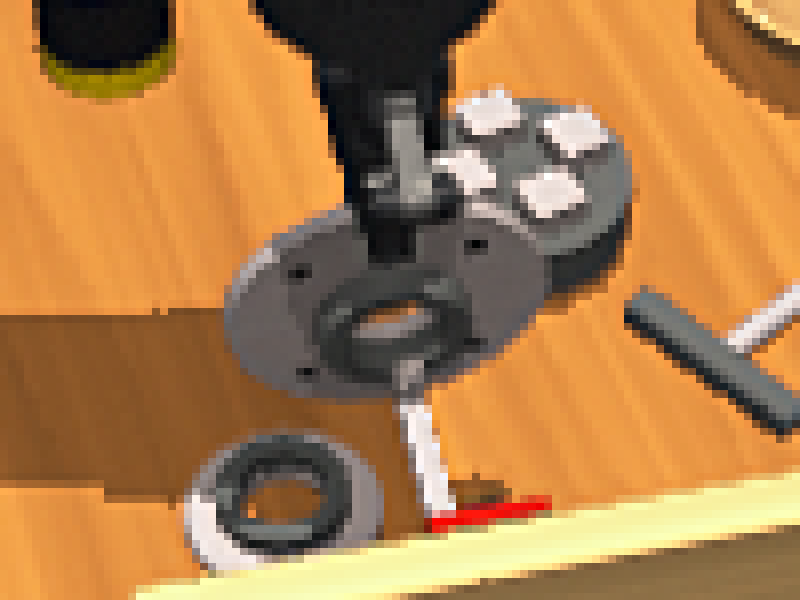

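Request:
arm_command --pt "0 -4 -1" --pt "0 -10 -1.3" --pt "0 -16 -1.4" --pt "0 -22 -1.5" --pt "0 -28 -1.7" --pt "0 -28 -1.7" --spin '[0,0,0,0,0,0]'

```text
time_s: 21.43
position: [0.4071, -0.1157, 0.1818]
ee_rot: [0.166, 3.129, 0.033]
wrist_force: [0.7, -0.0, -5.8]
finger_gap: 0.0069
```

```bash
python3 -c "
from h import *
to((394.5,91,181.5))"
```

```text
t 21.43 uoz [395.4 130.5 181.8] yaw(y vs s) 90.1 F uoz [0.7, 0.0, -5.8] gap 6.9 tilt [-0.007  0.022 -1.   ]
(394.5, 91, 181.5) -> [  0.9 -39.5  -0.6]
```

Request:
arm_command --pt "1 -6 0" --pt "1 -13 0" --pt "1 -20 -0.4" --pt "1 -27 -0.6" --pt "1 -34 -0.7" --pt "1 -40 -0.8" --pt "1 -40 -0.8" --spin '[0,0,0,0,0,0,0]'

```text
time_s: 22.02
position: [0.4016, -0.157, 0.1817]
ee_rot: [0.169, 3.129, 0.032]
wrist_force: [0.8, 0.8, -5.8]
finger_gap: 0.0065
```

```bash
python3 -c "
from h import *
st()"
```

```text
t 22.02 uoz [394.4  88.8 181.7] yaw(y vs s) 90.0 F uoz [0.7, 0.9, -5.8] gap 6.5 tilt [-0.007  0.021 -1.   ]
```

Request:
arm_command --pt "0 0 4" --pt "0 0 8" --pt "0 0 12" --pt "0 0 15" --pt "0 0 17" --pt "0 0 17" --spin '[0,0,0,0,0,0]'

```text
time_s: 22.52
position: [0.4017, -0.1563, 0.1643]
ee_rot: [0.168, 3.129, 0.033]
wrist_force: [-0.2, -1.0, -5.5]
finger_gap: 0.0066
```

Request:
arm_command --pt "0 0 1" --pt "0 0 2" --pt "0 0 2" --spin '[0,0,0]'

```text
time_s: 22.77
position: [0.4019, -0.1562, 0.1633]
ee_rot: [0.168, 3.128, 0.033]
wrist_force: [-3.1, 3.0, 6.7]
finger_gap: 0.0066
```

Request:
arm_command --pt "0 0 -0.5" --pt "0 0 -0.5" --pt "0 0 -0.5" --pt "0 0 -0.5" --pt "0 0 -0.5" --spin '[0,0,0,0,0]' --gripper 0.45

```text
time_s: 23.18
position: [0.4021, -0.1563, 0.1639]
ee_rot: [0.168, 3.128, 0.033]
wrist_force: [-0.3, -0.8, 0.6]
finger_gap: 0.0381
```

Request:
arm_command --pt "0 0 -10" --pt "0 0 -30" --pt "0 0 -60" --pt "0 0 -95" --pt "0 0 -110" --pt "0 0 -110" --spin '[0,0,0,0,0,0]'

```text
time_s: 23.68
position: [0.4028, -0.1594, 0.2773]
ee_rot: [0.168, 3.121, 0.03]
wrist_force: [1.0, 0.1, -0.9]
finger_gap: 0.0383
```

Run:
```python
from h import *
st()
c=cam('side');Q=tob(pts(c))*1000;C=c['pixels'].astype(int)
m=(abs(Q[...,0]-394.5)<60)&(Q[...,1]>70)&(Q[...,1]<108)&(Q[...,2]>100)&(Q[...,2]<222)
q=Q[m];q=q[abs(q[:,0]-394.5)>32]
print('u',np.percentile(q[:,0],[1,99]),'out',np.percentile(q[:,1],[5,50,95]),'zmax',q[:,2].max())
arm(UA,'side')
to((589,118,300))
cv2.imwrite('pics/g10.png',cv2.resize(c['pixels'][205:275,205:345,::-1],(800,400),interpolation=cv2.INTER_NEAREST))
```

```text
t 23.68 uoz [395.8  86.5 277.3] yaw(y vs s) 90.0 F uoz [1.0, 0.2, -0.9] gap 38.3 tilt [-0.014  0.02  -1.   ]
u [342.36398406 448.96848742] out [82.79920341 84.16479035 88.23005031] zmax 198.57877380439837
side [[591, 62, 170], [588, 62, 170], [586, 63, 170], [589, 65, 171], [593, 67, 167], [588, 67, 168], [591, 69, 170], [586, 69, 167], [588, 69, 169], [587, 69, 161], [592, 71, 171], [587, 72, 167], [590, 73, 169], [585, 74, 164], [588, 74, 167], [586, 76, 166], [594, 76, 168], [591, 76, 168], [588, 76, 169], [586, 77, 169], [593, 80, 168], [590, 80, 168], [587, 80, 169], [592, 81, 171], [588, 83, 169], [585, 83, 169], [587, 85, 162], [592, 86, 168], [587, 87, 169], [590, 87, 168], [590, 89, 169], [593, 89, 168], [588, 90, 168], [586, 91, 168], [586, 91, 163], [591, 91, 170], [586, 93, 170], [589, 93, 168], [590, 96, 169], [593, 96, 168], [587, 96, 169], [586, 98, 163], [585, 98, 168], [591, 99, 169], [588, 99, 170], [587, 101, 168], [592, 102, 170], [587, 103, 169], [585, 104, 164], [591, 104, 167], [586, 107, 165], [589, 107, 168], [592, 108, 166], [589, 108, 170], [593, 110, 168], [587, 110, 165], [587, 111, 172], [588, 112, 167], [587, 112, 175], [590, 112, 170], [586, 113, 183], [590, 113, 177], [592, 113, 181], [586, 113, 161], [590, 113, 173], [593, 114, 176], [589, 114, 185], [589, 114, 181], [586, 114, 165], [585, 115, 172], [587, 115, 185], [586, 115, 168], [588, 115, 176], [593, 115, 183], [586, 116, 174], [586, 117, 178], [590, 118, 184], [593, 118, 183], [586, 119, 179], [588, 119, 183]]
t 23.78 uoz [394.1  87.2 273.9] yaw(y vs s) 90.0 F uoz [-0.6, 0.6, -0.5] gap 38.6 tilt [-0.009  0.021 -1.   ]
(589, 118, 300) -> [-195.1   31.3  -23.7]
```

View pics/g10.png

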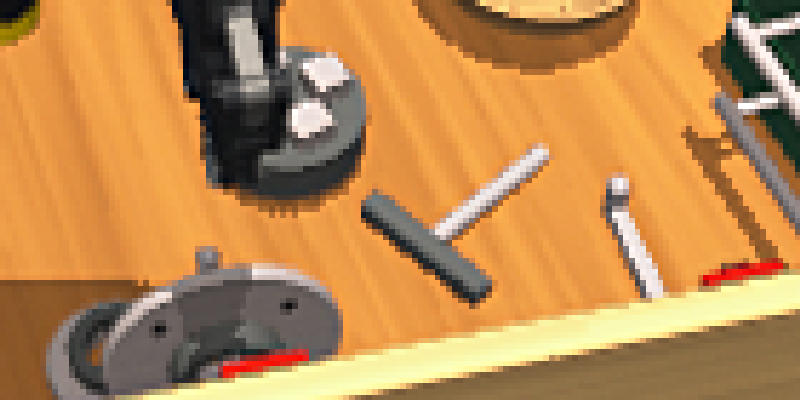

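Request:
arm_command --pt "0 10 -24" --pt "-20 20 -24" --pt "-50 20 -24" --pt "-90 20 -24" --pt "-130 20 -24" --pt "-165 20 -24" --pt "-195 20 -24" --pt "-195 20 -24" --pt "-195 20 -24" --pt "-195 20 -24" --pt "-195 20 -24" --pt "-195 20 -24" --pt "-195 20 -24" --pt "-195 20 -24" --pt "-195 20 -24" --spin '[0,7,14,21,28,35,42,49,56,63,70,77,84,90,90]'

```text
time_s: 25.03
position: [0.5964, -0.1596, 0.2979]
ee_rot: [-2.335, -2.087, -0.031]
wrist_force: [-0.7, 0.4, -0.4]
finger_gap: 0.0385
```

```bash
python3 -c "
from h import *
to((589.3,107,200),(589.3,107,124))"
```

```text
t 25.03 uoz [588.3 107.  297.9] yaw(y vs s) -0.3 F uoz [-0.8, 0.3, -0.4] gap 38.5 tilt [ 0.021  0.005 -1.   ]
(589.3, 107, 200) -> [-2.1  0.4 97.9]
(589.3, 107, 124) -> [ -3.8   0.  173.9]
```

Request:
arm_command --pt "-1 0 30" --pt "-2 0 65" --pt "-2 0 98" --pt "-3 0 125" --pt "-4 0 150" --pt "-4 0 165" --pt "-4 0 173" --pt "-4 0 173" --spin '[0,0,0,0,0,0,0,0]'

```text
time_s: 25.7
position: [0.5959, -0.1594, 0.1222]
ee_rot: [-2.329, -2.087, -0.026]
wrist_force: [-0.4, 0.0, -0.5]
finger_gap: 0.0383
```

Request:
arm_command --pt "0 0 0" --pt "0 0 0" --pt "0 0 0" --pt "0 0 0" --pt "0 0 0" --pt "0 0 0" --spin '[0,0,0,0,0,0]' --gripper 0

```text
time_s: 26.2
position: [0.5975, -0.1598, 0.1235]
ee_rot: [-2.331, -2.09, -0.03]
wrist_force: [5.7, -1.1, 1.3]
finger_gap: 0.0078
```

```bash
python3 -c "
from h import *
to(*[(589.3,round(32+75*np.cos(t)),round(124+75*np.sin(t))) for t in np.radians([5,10,15,20,25,30])])"
```

```text
t 26.2 uoz [589.5 107.  123.5] yaw(y vs s) -0.1 F uoz [5.8, -0.5, 1.3] gap 7.8 tilt [ 0.021  0.005 -1.   ]
(589.3, 107, 131) -> [ 0.1 -0.1 -7.5]
(589.3, 106, 137) -> [ -0.7  -0.1 -13.6]
(589.3, 104, 143) -> [ -2.6  -0.1 -19.6]
(589.3, 102, 150) -> [ -4.4  -0.  -26.6]
(589.3, 100, 156) -> [ -6.3   0.  -32.7]
(589.3, 97, 162) -> [ -9.2   0.  -38.8]
```

Request:
arm_command --pt "0 0 -3" --pt "0 0 -8" --pt "-1 0 -14" --pt "-3 0 -20" --pt "-4 0 -26" --pt "-6 0 -33" --pt "-9 0 -39" --pt "-9 0 -39" --spin '[0,0,0,0,0,0,0,0]'

```text
time_s: 26.87
position: [0.5963, -0.1717, 0.1624]
ee_rot: [-2.335, -2.089, -0.028]
wrist_force: [4.8, -5.3, -6.0]
finger_gap: 0.0081
```

```bash
python3 -c "
from h import *
arm(UA,'side')
to(*[(589.5,round(32+75*np.cos(t)),round(124+75*np.sin(t))) for t in np.radians([36,42,48,54,60,66])])"
```

```text
side [[588, 53, 184], [588, 54, 186], [591, 55, 184], [586, 56, 184], [589, 56, 187], [593, 58, 184], [593, 59, 186], [590, 59, 186], [587, 59, 187], [588, 60, 182], [590, 60, 190], [586, 61, 182], [587, 61, 176], [586, 61, 185], [594, 62, 187], [588, 62, 187], [591, 64, 189], [586, 64, 186], [589, 64, 189], [587, 66, 191], [592, 67, 189], [590, 67, 189], [588, 67, 186], [585, 68, 185], [587, 68, 193], [593, 68, 191], [593, 69, 194], [591, 69, 190], [586, 71, 186], [591, 71, 192], [588, 71, 193], [586, 71, 189], [585, 71, 193], [591, 73, 194], [589, 74, 193], [587, 74, 193], [592, 75, 194], [590, 75, 195], [590, 76, 198], [593, 78, 195], [586, 79, 192], [589, 79, 191], [586, 79, 188], [580, 79, 229], [588, 79, 195], [591, 79, 198], [581, 80, 212], [597, 80, 228], [596, 80, 200], [594, 80, 196], [585, 80, 202], [588, 80, 197], [597, 81, 211], [579, 81, 224], [599, 81, 202], [595, 81, 223], [583, 81, 198], [582, 81, 207], [594, 81, 199], [598, 81, 206], [599, 81, 218], [596, 81, 202], [584, 81, 214], [582, 81, 222], [586, 81, 217], [581, 81, 194], [584, 81, 193], [598, 81, 221], [579, 81, 207], [596, 82, 218], [586, 82, 196], [591, 82, 199], [580, 82, 218], [589, 82, 199], [583, 82, 217], [580, 82, 201], [597, 82, 213], [579, 82, 210], [581, 83, 196], [582, 83, 212], [596, 83, 224], [586, 83, 223], [584, 83, 199], [594, 84, 224], [580, 84, 191], [589, 84, 200], [580, 85, 194], [593, 85, 198], [597, 85, 225], [580, 85, 210], [580, 86, 213], [593, 86, 201], [590, 87, 201], [592, 90, 201], [595, 90, 200]]
t 26.92 uoz [589.5  95.1 162.3] yaw(y vs s) -0.2 F uoz [4.8, -5.6, -5.8] gap 7.8 tilt [ 0.019  0.006 -1.   ]
(589.5, 93, 168) -> [-2.   0.  -5.8]
(589.5, 88, 174) -> [ -6.9   0.1 -11.9]
(589.5, 82, 180) -> [-12.7   0.1 -18. ]
(589.5, 76, 185) -> [-18.6   0.2 -23.1]
(589.5, 70, 189) -> [-24.6   0.2 -27.2]
(589.5, 63, 193) -> [-31.5   0.3 -31.3]
```

Request:
arm_command --pt "-2 0 -6" --pt "-7 0 -12" --pt "-13 0 -18" --pt "-19 0 -23" --pt "-25 0 -27" --pt "-32 0 -31" --pt "-32 0 -31" --spin '[0,0,0,0,0,0,0]'

```text
time_s: 27.5
position: [0.5928, -0.2032, 0.1918]
ee_rot: [-2.333, -2.089, -0.029]
wrist_force: [6.1, -0.4, -8.0]
finger_gap: 0.0078
```

```bash
python3 -c "
from h import *
to(*[(589.5,round(32+74*np.cos(t)),round(124+74*np.sin(t))) for t in np.radians([71,76,80,83,86])])"
```

```text
t 27.5 uoz [589.4  63.3 191.8] yaw(y vs s) -0.2 F uoz [6.2, 0.2, -8.0] gap 7.8 tilt [ 0.021  0.005 -1.   ]
(589.5, 56, 194) -> [-7.2  0.1 -2.4]
(589.5, 50, 196) -> [-13.2   0.2  -4.5]
(589.5, 45, 197) -> [-18.2   0.2  -5.6]
(589.5, 41, 197) -> [-22.2   0.2  -5.7]
(589.5, 37, 198) -> [-26.1   0.2  -6.8]
```

Request:
arm_command --pt "-5 0 -1" --pt "-9 0 -2" --pt "-13 0 -3" --pt "-17 0 -4" --pt "-21 0 -4" --pt "-21 0 -4" --spin '[0,0,0,0,0,0]'

```text
time_s: 28.0
position: [0.5912, -0.2199, 0.1962]
ee_rot: [-2.326, -2.09, -0.037]
wrist_force: [1.4, 8.7, 5.7]
finger_gap: 0.0082
```

```bash
python3 -c "
from h import *
st()"
```

```text
t 28.0 uoz [589.6  46.6 196.2] yaw(y vs s) -0.0 F uoz [0.5, 8.8, 5.7] gap 8.2 tilt [ 0.027  0.005 -1.   ]
```

Request:
arm_command --pt "2 0 0" --pt "2 0 0" --pt "2 0 0" --pt "2 0 -40" --pt "2 0 -75" --pt "60 0 -110" --pt "90 0 -110" --pt "90 0 -110" --spin '[0,0,0,0,0,0,0,0]' --gripper 0.4

```text
time_s: 28.67
position: [0.6017, -0.128, 0.3111]
ee_rot: [-2.322, -2.096, -0.045]
wrist_force: [0.4, 0.5, -0.9]
finger_gap: 0.0338
```

```bash
cat >> h.py <<'E'
def arma(names=('top','side')):
    for nm in names:
        c=cam(nm);Q=tob(pts(c))*1000;C=c['pixels'].astype(int)
        g=(C.max(-1)-C.min(-1)<45)&(C.max(-1)>60)
        m=(abs(Q[...,0]-589.5)<9)&(Q[...,1]>9)&(Q[...,1]<130)&(Q[...,2]>182)&(Q[...,2]<268)&g
        p=Q[m];print(nm,p[np.argsort(p[:,2])].round(0).astype(int).tolist())
E
python3 -c "
from h import *
st();arma()"
```

```text
t 28.67 uoz [590.3 139.  311.1] yaw(y vs s) 0.3 F uoz [0.3, 0.5, -0.9] gap 33.8 tilt [ 0.03   0.009 -0.999]
top [[585, 48, 201], [585, 56, 235], [584, 60, 239], [589, 62, 246], [586, 60, 248], [585, 63, 249], [591, 61, 251], [591, 64, 251], [588, 61, 252], [588, 59, 252], [591, 59, 253]]
side [[586, 42, 203], [587, 40, 205], [586, 43, 205], [588, 41, 207], [592, 40, 207], [586, 44, 208], [589, 40, 209], [592, 41, 210], [586, 45, 210], [590, 41, 211], [587, 41, 212], [590, 43, 213], [586, 46, 213], [587, 43, 213], [592, 41, 214], [586, 48, 215], [587, 43, 217], [592, 42, 217], [590, 45, 217], [589, 42, 218], [592, 43, 219], [587, 45, 219], [592, 46, 220], [590, 46, 220], [585, 47, 220], [586, 49, 222], [586, 44, 224], [587, 47, 224], [586, 50, 224], [592, 46, 224], [589, 45, 226], [586, 51, 227], [591, 46, 227], [587, 47, 228], [589, 46, 228], [586, 53, 229], [592, 48, 229], [589, 48, 230], [586, 48, 231], [592, 50, 231], [589, 50, 232], [585, 52, 233], [586, 49, 234], [586, 54, 235], [586, 50, 236], [588, 48, 237], [585, 55, 238], [586, 51, 239], [589, 50, 239], [586, 56, 240], [586, 58, 241], [586, 51, 242], [586, 53, 244], [586, 58, 245], [587, 55, 245], [586, 41, 247], [585, 59, 248], [586, 55, 249], [585, 46, 249], [586, 61, 249], [586, 49, 249], [587, 57, 250], [590, 60, 250], [592, 62, 250], [586, 42, 250], [589, 63, 250], [588, 40, 251], [586, 43, 252], [592, 57, 252], [587, 58, 252], [594, 50, 253], [593, 54, 253], [586, 49, 253], [588, 54, 253], [591, 50, 254], [586, 51, 254], [591, 38, 254], [592, 40, 254], [587, 47, 254], [590, 53, 254], [589, 38, 254], [590, 40, 255], [588, 50, 255], [588, 43, 255], [591, 45, 255], [590, 43, 256], [587, 40, 256], [593, 42, 256], [589, 45, 256], [585, 43, 257]]
```

```bash
python3 -c "
from h import *
to((589.5,95,207),(589.5,80,207),(589.5,58,207))"
```

```text
t 28.77 uoz [589.6 137.1 309.3] yaw(y vs s) 0.3 F uoz [-1.1, -0.1, -0.1] gap 34.2 tilt [ 0.029  0.007 -1.   ]
(589.5, 95, 207) -> [-45.1  -1.  101.1]
(589.5, 80, 207) -> [-60.   -1.  100.7]
(589.5, 58, 207) -> [-82.   -1.2 100. ]
```

Request:
arm_command --pt "-10 -1 30" --pt "-30 -1 70" --pt "-45 -1 101" --pt "-45 -1 101" --pt "-52 -1 101" --pt "-58 -1 101" --pt "-63 -1 101" --pt "-68 -1 101" --pt "-72 -1 100" --pt "-76 -1 100" --pt "-79 -1 100" --pt "-82 -1 100" --pt "-82 -1 100" --spin '[0,0,0,0,0,0,0,0,0,0,0,0,0]' --gripper 0

```text
time_s: 29.85
position: [0.5924, -0.2094, 0.2072]
ee_rot: [-2.322, -2.096, -0.04]
wrist_force: [-0.3, 0.9, 0.2]
finger_gap: -0.0001
```

```bash
python3 -c "
from h import *
st();arma(['side'])"
```

```text
t 29.85 uoz [589.7  57.1 207.2] yaw(y vs s) 0.3 F uoz [-0.4, 0.9, 0.2] gap -0.1 tilt [ 0.028  0.007 -1.   ]
side [[586, 37, 209], [586, 39, 210], [586, 36, 219], [585, 33, 219], [587, 32, 220], [589, 30, 221], [585, 35, 224], [586, 37, 225], [586, 31, 226], [586, 39, 227], [586, 32, 228], [588, 31, 229], [586, 33, 230], [585, 39, 231], [588, 32, 231], [590, 32, 231], [592, 31, 232], [586, 34, 233], [590, 32, 234], [584, 49, 234], [587, 38, 235], [586, 35, 236], [587, 32, 239], [589, 32, 239], [586, 37, 240], [583, 44, 241], [584, 47, 241], [586, 43, 241], [586, 33, 242], [585, 38, 244], [587, 43, 245], [585, 43, 245], [586, 40, 245], [583, 46, 245], [585, 33, 246], [586, 29, 247], [586, 35, 248], [584, 43, 249], [586, 42, 250], [585, 21, 251], [587, 32, 251], [586, 29, 251], [591, 42, 252], [584, 44, 252], [586, 19, 252], [586, 43, 252], [585, 34, 253], [585, 22, 253], [590, 17, 254], [588, 18, 254], [585, 36, 254], [587, 41, 254], [591, 43, 254], [586, 32, 254], [593, 37, 255], [590, 34, 255], [594, 39, 255], [595, 42, 255], [591, 19, 255], [584, 45, 255], [587, 29, 255], [588, 19, 255], [588, 37, 255], [585, 23, 255], [590, 37, 255], [591, 33, 256], [593, 42, 256], [593, 18, 256], [590, 30, 256], [586, 25, 256], [591, 21, 256], [591, 27, 256], [588, 30, 256], [591, 39, 256], [589, 21, 256], [585, 37, 257], [586, 33, 257], [588, 24, 257], [587, 42, 257], [589, 27, 257], [586, 21, 257], [592, 23, 257], [593, 43, 257], [583, 45, 258], [589, 23, 258], [585, 18, 258], [591, 28, 258], [595, 42, 258], [584, 47, 259], [585, 44, 259], [587, 42, 260], [594, 42, 262], [584, 44, 263], [587, 43, 263], [594, 44, 264], [595, 45, 266], [592, 45, 267], [586, 43, 267], [596, 44, 267], [595, 47, 267]]
```

Request:
arm_command --pt "-1 0 0" --pt "-2 0 0" --pt "-3 0 0" --pt "-3 0 0" --spin '[0,0,0,0]'

```text
time_s: 30.23
position: [0.5919, -0.2124, 0.2068]
ee_rot: [-2.322, -2.095, -0.039]
wrist_force: [-0.1, 2.1, 1.1]
finger_gap: -0.0003
```

Request:
arm_command --pt "-1 0 0" --pt "-2 0 0" --pt "-2 0 0" --spin '[0,0,0]'

```text
time_s: 30.48
position: [0.5916, -0.2146, 0.2068]
ee_rot: [-2.322, -2.095, -0.039]
wrist_force: [-0.7, 1.5, 1.7]
finger_gap: -0.0004
```

Request:
arm_command --pt "-1 0 0" --pt "-2 0 0" --pt "-2 0 0" --spin '[0,0,0]'

```text
time_s: 30.73
position: [0.5916, -0.2156, 0.2068]
ee_rot: [-2.32, -2.095, -0.04]
wrist_force: [0.9, 5.7, 3.2]
finger_gap: 0.0004
```

Request:
arm_command --pt "-1 0 0" --pt "-2 0 0" --pt "-2 0 0" --spin '[0,0,0]'

```text
time_s: 30.98
position: [0.5915, -0.2155, 0.2068]
ee_rot: [-2.317, -2.095, -0.043]
wrist_force: [0.0, 7.9, 4.7]
finger_gap: 0.0001
```

Request:
arm_command --pt "-1 0 0" --pt "-2 0 0" --pt "-2 0 0" --spin '[0,0,0]'

```text
time_s: 31.23
position: [0.5915, -0.2153, 0.2068]
ee_rot: [-2.313, -2.096, -0.046]
wrist_force: [-1.2, 8.3, 5.7]
finger_gap: -0.0
```

Request:
arm_command --pt "4 0 0" --pt "15 0 0" --pt "40 0 -20" --pt "75 0 -60" --pt "110 0 -100" --pt "150 0 -120" --pt "150 0 -120" --pt "150 0 -120" --spin '[0,0,0,0,0,0,0,0]'

```text
time_s: 31.9
position: [0.6075, -0.0646, 0.3354]
ee_rot: [-2.307, -2.106, -0.055]
wrist_force: [1.2, 0.4, 0.3]
finger_gap: 0.0001
```

Run:
```python
from h import *
st()
P=[]
for nm in ('side','top','side'):
    c=cam(nm);Q=tob(pts(c))*1000;C=c['pixels'].astype(int)
    g=(C.max(-1)-C.min(-1)<45)&(C.max(-1)>60)
    m=(abs(Q[...,0]-589.5)<9)&(Q[...,1]>12)&(Q[...,1]<70)&(Q[...,2]>185)&(Q[...,2]<262)&g
    p=Q[m];top=p[p[:,2]>250];print(nm,len(p),'nose out',np.percentile(top[:,1],[2,50,98]) if len(top) else '')
    f=p[(p[:,2]<242)]
    if len(f)>8:
        k=abs(f[:,1]-np.median(f[:,1]))<5; print('face out',np.median(f[k,1]),'slope',np.polyfit(f[k,2],f[k,1],1)[0],k.sum(), f[::4].round(0).astype(int).tolist())
c=cam('side');Q=tob(pts(c))*1000
m=(abs(Q[...,0]-394.5)<60)&(Q[...,1]>70)&(Q[...,1]<108)&(Q[...,2]>100)&(Q[...,2]<222)
q=Q[m];q=q[abs(q[:,0]-394.5)>32];print('plate',np.percentile(q[:,0],[1,99]),np.percentile(q[:,1],[5,50,95]))
```

```text
t 31.9 uoz [589.2 202.7 335.4] yaw(y vs s) 0.9 F uoz [1.2, 0.5, 0.3] gap 0.1 tilt [ 0.038  0.011 -0.999]
side 54 nose out [12.61796439 23.77007913 34.22495517]
face out 30.25631296074053 slope -0.14752180742048743 14 [[586, 35, 235], [586, 34, 229], [586, 33, 226], [586, 34, 217]]
top 0 nose out 
side 55 nose out [13.42750747 23.97907714 34.11753343]
face out 30.337754451349063 slope -0.19623475668338905 15 [[586, 36, 234], [587, 27, 242], [590, 27, 237], [585, 31, 226]]
plate [342.38106049 448.84817867] [82.66118752 84.13576588 88.14018389]
```

```bash
python3 -c "
from h import *
st(); print(job_done())"
```

```text
t 32.1 uoz [587.1 195.4 331. ] yaw(y vs s) 0.4 F uoz [-0.2, 0.2, -0.5] gap -0.2 tilt [ 0.034  0.004 -0.999]
the job is handed in; nothing more can be done
None
```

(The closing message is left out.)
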